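# Gauge turned rollers in a bench caliper and stow them in a latched case

## Robot

A 7-joint arm with a two-finger parallel gripper is mounted at the origin on a cart in front of the work surface, level with it; the furniture and walls round the work are solid. World frame = base frame: x ahead of the robot, y to its left, z up, the work surface at z = 0. Lengths are in m, angles in rad, forces in N, time in s.
With the tool pointing down it reaches from about 0.425 to 0.925 m from the base axis. Payload 6.8 kg.
Tool frame: the origin (TCP) lies midway between the tips of the shut fingers; the grasp point (between the pads) lies 19 mm behind it; z points along the fingers, y is the direction in which the jaws open and shut (so a half turn about z gives the same grasp; the last joint's range is limited). The gripper opens to 88 mm and grips with 3 to 60 N. Pads are 20 mm wide; open, the fingers measure 115 mm over their backs; the gripper's body (75 mm by 178 mm) begins 61 mm behind the grasp point.
Start: joints at [1.118, 0.477, 0.022, 1.555, -0.011, 1.109, -0.083], TCP at [0.228, -0.635, 0.223] pointing down, gripper open.
Joint ranges: [-2.96, 2.96], [-0.34, 2.1], [-1.41, 1.46], [0.24, 2.44], [-1.37, 4.51], [0.17, 1.92], [-2.96, 2.96]. Speed limits (rad/s): [2.39, 2.39, 3.14, 3.14, 3.14, 3.14, 3.14].

## Interface

Orientations are given as a unit quaternion [x, y, z, w].
In Python, from bench import arm gives the robot as it stands.
- The arm moves only by the tool move_arm, never from a script. Its argument "rows" is a list of rows, each a list of 7 numbers: the opening, from 0 (shut) to 1 (fully open), then the shift along the tool's x, y, z in cm, then the turn, a rotation vector about the tool's x, y, z in rad. A call has 1 to 8 rows; each row is the pose to reach, as a shift and turn from the pose measured when the call began, along the tool's axes at that moment; what a row does not reach only later rows make up. A row lasts 1/8 s, in which the tool goes at most 62.5 mm and 10.7 degrees, less where a joint would pass 70% of its speed; a pose out of reach is approached as far as the arm can. A call with a gripper value outside its range is refused whole. The fingers move at their own pace and stop on an object; the grip force is fixed at half the most. Time passes only in rows, so rows that repeat a pose let the fingers close. It gives the time, the measured TCP pose, the force and the opening at its end, in the units of the state.
- arm.state(): the state, without advancing time (a new reading comes with each control period).
- arm.snapshot(name): name is "scene" or "top" or "wrist"; returns the picture (420x560x3 uint8, blue, green, red); there is no depth.
- arm.calibration(name): a dict with "fx", "fy", "cx", "cy" (pixels), "R" (3x3) and "t" (3): a world point X has camera coordinates R X + t; the wrist camera has in their place "tool_from_camera" (4x4, takes a point from camera to tool coordinates, whose origin is the TCP and whose axes are the flange's). Camera axes: x right, y down, z forward; pixel columns grow to the right and rows downward; lengths in m; the calibration is good to about 2 mm. A picture is of the moment at which its call begins: read the wrist's pose just before it. calibration takes no time and is no camera call.
- arm.hand_in(): hands the job in, once; it reports no verdict.
Trained networks look in the newest picture that a camera, given by its name, has taken for a name from the list of things; names that differ only in an ending like _2 or _b are one class to them, and where a whole thing is asked for, a point or a joint stands for the part that bears it (a point fixed in the world has none). Each returns a list of dicts, best first, with "conf" (0 to 1); they miss things now and then, are a little off and sometimes report something else, mostly with a low value. They report only what shows in the picture. A call takes as long as a camera call. They do not tell look-alikes from the thing itself.
- arm.silhouettes(camera, label): "pixels" (420x560 bool, what is visible of it).
- arm.landmark_of(camera, label): "location" ([x, y, z] in m, in the coordinates of the camera as it stood for that picture, good to about 4 mm: a listed point, or the origin of a listed thing).
The state is a dict: "t": time; "joints": joint angles; "dq": joint speeds; "tau": joint torques, N m; "tool_pos": TCP position; "orientation": TCP orientation; "contact_force": force on the tool from outside, world axes, zero at the start; "ft_torque": the same for the moment, N m; "finger_gap": opening from 0.0 (shut) to 1.0 (fully open).
Only numpy, scipy, OpenCV 4.12 (cv2) and the standard library are available. Lean on these libraries where they do the work, as an engineer would, in place of code of your own. Each camera call takes 0.05 s, during which the arm holds its last target.

## Task

Swing the latch lever of the aluminium case clear of the lid and lift the lid right back so that it stays open. Then check each steel roller standing on the bench in the bench gauge, thinnest first: stand it upright on the gauge plate between jaw and plunger and slide the jaw shut on it by its black post until the roller visibly pushes the sprung plunger back, a few millimetres, well short of its end stop. Finally (or after each check) lower every checked roller gently, without dropping it, so that it stands upright on the pad of its own compartment, seen from the latch side: thickest left, middle size in the middle, thinnest right; leave the case open and everything else on the bench where it is.

Things in the scene. Friction and masses are not known exactly. Their poses are not given: they have to be found in the camera images.
- case: open-topped aluminium case fixed to the bench, 118 (x) x 276 (y) x 70 mm high, walls 5 mm, under a hinged aluminium lid; three compartments side by side along y, each 108 (x) x about 86 mm (y), parted by 4 mm dividers whose tops are 50 mm above the bench; a black rubber pad covers the inner floor, its top 13 mm above the bench. Origin at the centre of its underside; x points from the latch side to the hinge side, y to the left as seen from the latch side
- bay_left (a point): centre of the left compartment (at +y), on the pad's top; axes as the case's. For the thickest roller
- bay_mid (a point): centre of the middle compartment, on the pad's top; axes as the case's. For the middle roller
- bay_right (a point): centre of the right compartment (at -y), on the pad's top; axes as the case's. For the thinnest roller
- latch_knob (a point): on the axis of the black upright round knob of the latch lever, 14 mm in diameter, 34 mm high (84 to 118 mm above the bench); this point is 104 mm above the bench. The knob sits on the lever's tail, 30 mm from the pivot
- latch_pivot (a point): on the latch lever's vertical pivot, at the underside of the lever (79 mm above the bench), on a boss in front of the case near its right end; axes turn with the lever, its tail lies along -x
- latch (a joint): angle of the latch lever about the vertical pivot, rad: near 0 its tongue lies over the lid's front edge and blocks the lid, the tail and knob point away from the case; grows anticlockwise seen from above (the knob swings to the right, the case's -y); the tongue is clear of the lid from 1.4, stop at 1.65; light friction (about 1 N at the knob), stays where left
- lid_handle (a point): middle of the lid's steel bar handle: a round bar 11 mm in diameter, 100 mm long along the case's y, standing 35 mm off the lid's top on two stems 85 mm apart; 111 mm above the bench while the lid is shut. In the lid's own frame it lies 98 mm before and 41 mm above the hinge line
- lid_hinge (a point): middle of the lid's hinge line, along the case's y at the rim farthest from the latch, 70 mm above the bench; turns with the lid
- lid (a joint): lid angle, rad: 0 shut, grows as the front edge rises; about 0.15 kg; falls shut when let go below about 1.4, falls open by itself beyond about 1.5 to its stop at 1.9
- gauge: bench gauge fixed to the bench: dark steel plate 70 (x) x 134 (y) x 12 mm thick, with an aluminium housing (36 x 28 mm, top 46 mm above the bench) carrying a sprung plunger at its +y end and a jaw that slides along y from the -y end. Origin at the underside of the plate, y points from jaw to plunger
- gauge_spot (a point): place on the top of the gauge plate (12 mm above the bench) where a roller is stood: midway across the plate, 29 mm from the plunger's face at rest and 31 mm from the jaw's face when fully open; axes as the gauge's
- jaw_face (a point): centre of the jaw's measuring face (18 mm wide, reaching from 0.5 to 24.5 mm above the plate), 24 mm above the bench; it looks to the gauge's +y
- jaw_post (a point): on the axis of the jaw's black square post, 16 x 16 mm, 44 to 82 mm above the bench; this point is 68 mm above the bench and 23 mm behind the jaw's face. The aluminium jaw block below it is 56 (x) x 18 mm (y) with its top 45 mm above the bench
- jaw (a joint): position of the sliding jaw, m: 0 fully open (60 mm between jaw and plunger at rest), grows towards the plunger, stop at 0.045; sliding friction about 3 N, stays where left
- plunger_face (a point): centre of the round face (16 mm in diameter) of the sprung plunger, 24 mm above the bench; it looks to the gauge's -y
- plunger (a joint): travel of the sprung plunger, m: 0 at rest, grows as it is pushed back into its housing (spring 800 N/m, its stem comes out at the back), stop at 0.014
- roller_thin: the thinnest turned steel roller, a plain upright cylinder 24 mm in diameter and 24 mm high with a shallow centre dimple in its top; origin at the centre of its underside, z along its axis (up while it stands). May be absent
- roller_mid: the middle turned steel roller, a plain upright cylinder 31 mm in diameter and 24 mm high with a shallow centre dimple in its top; origin at the centre of its underside, z along its axis (up while it stands). May be absent
- roller_thick: the thickest turned steel roller, a plain upright cylinder 38 mm in diameter and 24 mm high with a shallow centre dimple in its top; origin at the centre of its underside, z along its axis (up while it stands). May be absent
- test_nest: part of the room, fixed, only an obstacle: black test nest, 152 (x) x 180 (y) x 60 mm high, with a hinged frame standing up at its near side to about 190 mm above the bench, leaning back; origin at the centre of its underside. It stands behind the gauge, between the case and the rollers
- timer: bystander: grey bench timer, 32 x 58 x 45 mm, origin at the centre of its underside; leave it alone
- parts_box: bystander: blue parts box with a grey lid, 60 x 68 x 25 mm, origin at the centre of its underside; leave it alone
- white_puck: bystander: white puck, 54 mm in diameter, 14 mm high, origin at the centre of its underside; leave it alone
There are look-alikes about, which are no part of the job. Leave any orange or purple look-alike of the roller_thick alone.

How it is judged:
On the way, in this order (a step that is already met when the one before it is completed fails the run):
1. the latch lever is swung clear of the lid (value of joint latch above 1.2 rad and value of joint lid below 0.1 rad), for 0.2 s.
2. the lid is laid back open (value of joint lid above 1.5 rad), for 0.3 s.
3. the thinnest roller, upright on the gauge plate, is held between jaw and plunger with the plunger pushed back at least 2 mm (y of roller_thin in the frame of gauge_spot above 0.019 m and horizontal distance between roller_thin and plunger_face below 0.015 m and horizontal distance between roller_thin and jaw_face below 0.015 m and angle between roller_thin's own z axis and vertical below 0.2 rad and z of roller_thin in the frame of gauge_spot below 0.005 m), for 0.3 s.
4. the middle roller, upright on the gauge plate, is held between jaw and plunger with the plunger pushed back at least 2 mm (y of roller_mid in the frame of gauge_spot above 0.0155 m and horizontal distance between roller_mid and plunger_face below 0.0185 m and horizontal distance between roller_mid and jaw_face below 0.0185 m and angle between roller_mid's own z axis and vertical below 0.2 rad and z of roller_mid in the frame of gauge_spot below 0.005 m), for 0.3 s.
5. the thickest roller, upright on the gauge plate, is held between jaw and plunger with the plunger pushed back at least 2 mm (y of roller_thick in the frame of gauge_spot above 0.012 m and horizontal distance between roller_thick and plunger_face below 0.022 m and horizontal distance between roller_thick and jaw_face below 0.022 m and angle between roller_thick's own z axis and vertical below 0.2 rad and z of roller_thick in the frame of gauge_spot below 0.005 m), for 0.3 s.
At the end, for the whole second after the job is handed in: lid open (over 1.5 rad); every roller present stands upright (within 0.2 rad) and still on the pad (within 5 mm of its height) in its compartment: thickest left, middle in the middle, thinnest right (value of joint lid above 1.5 rad and z of roller_thin in the frame of bay_right between -0.005 and 0.005 m and y of roller_thin in the frame of bay_right between -0.036 and 0.036 m and x of roller_thin in the frame of bay_right between -0.05 and 0.05 m and angle between each of roller_thin, roller_mid, roller_thick's own z axis and vertical below 0.2 rad and linear speed of each of roller_thin, roller_mid, roller_thick below 0.02 m/s and z of roller_mid in the frame of bay_mid between -0.005 and 0.005 m and y of roller_mid in the frame of bay_mid between -0.036 and 0.036 m and x of roller_mid in the frame of bay_mid between -0.05 and 0.05 m and z of roller_thick in the frame of bay_left between -0.005 and 0.005 m and y of roller_thick in the frame of bay_left between -0.036 and 0.036 m and x of roller_thick in the frame of bay_left between -0.05 and 0.05 m); the robot touches nothing.
It fails at once if the plunger is driven 11 mm or more, nearly to its stop (value of joint plunger above 0.011 m).
It fails at once if a roller drops inside the case: faster than 0.5 m/s more than 4 mm above the pad ((linear speed of roller_thin above 0.5 m/s and z of roller_thin in the frame of case between 0.017 and 0.07 m and x of roller_thin in the frame of case between -0.054 and 0.054 m and y of roller_thin in the frame of case between -0.133 and 0.133 m) or (linear speed of roller_mid above 0.5 m/s and z of roller_mid in the frame of case between 0.017 and 0.07 m and x of roller_mid in the frame of case between -0.054 and 0.054 m and y of roller_mid in the frame of case between -0.133 and 0.133 m) or (linear speed of roller_thick above 0.5 m/s and z of roller_thick in the frame of case between 0.017 and 0.07 m and x of roller_thick in the frame of case between -0.054 and 0.054 m and y of roller_thick in the frame of case between -0.133 and 0.133 m)).
It fails at once if a bystander (timer, parts box, puck) is moved more than 3 cm (distance of any of timer, parts_box, white_puck from where it was at the start of the episode above 0.03 m).
Of roller_thin, roller_mid, roller_thick only 2 to 3 are there at a start; the rules pass over those that are not, and their reading is None.
At some moment in a run one of roller_thin, roller_mid, roller_thick may be knocked a few centimetres aside while the robot is not near it.
It also fails if it takes over 210 s, if anything falls off the work surface, if the arm or the gripper's body presses on something with over 40 N, if the wrist force passes 120 N, or if a joint passes its speed limit or range.

## Working session

There is one attempt and no reset: what is moved stays moved. The work goes in short steps, Python scripts to look and compute and a tool call to move; the robot and the scene stay as the last step left them, time stands still between calls to the robot, and variables do not carry over. Pictures are saved under pics/ and viewed, and the job is handed in when it is done.

Besides the shell and the picture viewer there is one more tool, called as a command line: name --pt "numbers of a row" for each row, then --argument value for the rest. move_arm: Moves the arm, as the interface text tells. Its arguments: {"type":"object","properties":{"rows":{"type":"array","items":{"type":"array","items":{"type":"number"}}}},"required":["rows"]}

```bash
ls; mkdir -p pics; python3 - <<'E'
from bench import arm
import cv2
s=arm.state();print({k:s[k] for k in('t','tool_pos','orientation','contact_force','finger_gap')})
for n in('scene','top','wrist'):
    cv2.imwrite(f'pics/{n}0.png',arm.snapshot(n))
    c=arm.calibration(n);print(n,c)
E
```

```text
pics
{'t': 0.0, 'tool_pos': array([ 0.22792068, -0.63474742,  0.22169947]), 'orientation': array([ 9.85171981e-01,  1.71567483e-01, -2.30965103e-04, -8.44227989e-04]), 'contact_force': array([ 0.35690826, -0.38560791,  0.12832925]), 'finger_gap': 0.998864116924398}
scene {'fx': 492.08565400303485, 'fy': 492.08565400303485, 'cx': 276.06359153807824, 'cy': 213.47725862551354, 'R': array([[ 0.70034166,  0.71361239,  0.0167008 ],
       [ 0.33596683, -0.30889531, -0.88978086],
       [-0.62979985,  0.62876152, -0.45608234]]), 't': array([-0.31594527, -0.10355728,  1.97636381])}
top {'fx': 426.86477909533977, 'fy': 426.86477909533977, 'cx': 280.65631460869196, 'cy': 212.16542690738686, 'R': array([[-0.00941211, -0.99961096, -0.02625528],
       [-0.98179839,  0.01421889, -0.18939311],
       [ 0.18969275,  0.0239948 , -0.98155026]]), 't': array([-0.05397599,  0.50670915,  1.10305725])}
wrist {'fx': 357.5054635980042, 'fy': 357.5054635980042, 'cx': 282.653572261565, 'cy': 199.93567016346458, 'tool_from_camera': array([[-1.60400229e-03, -9.58051912e-01, -2.86590231e-01,
         7.90831626e-02],
       [ 9.99998624e-01, -1.41570961e-03, -8.64219219e-04,
         2.20568630e-04],
       [ 4.22238330e-04, -2.86591223e-01,  9.58052865e-01,
        -1.61214391e-01],
       [ 0.00000000e+00,  0.00000000e+00,  0.00000000e+00,
         1.00000000e+00]])}
```

View pics/scene0.png

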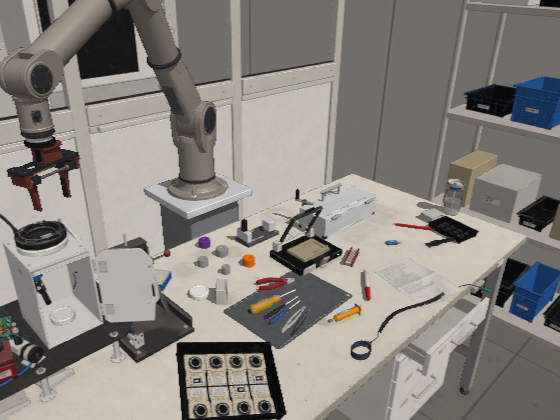

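View pics/top0.png

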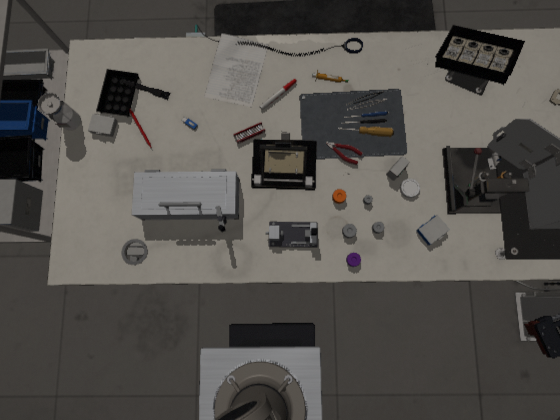

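View pics/wrist0.png

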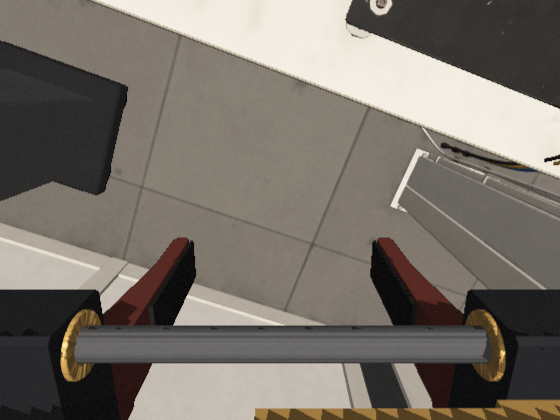

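```bash
cat > h.py <<'E'
import numpy as np, cv2
from bench import arm
from scipy.spatial.transform import Rotation as Rn
def tool():
    s=arm.state(); T=np.eye(4); T[:3,:3]=Rn.from_quat(s['orientation']).as_matrix(); T[:3,3]=s['tool_pos']; return T
def campose(n,T=None):
    c=arm.calibration(n)
    K=np.array([[c['fx'],0,c['cx']],[0,c['fy'],c['cy']],[0,0,1]])
    if n=='wrist':
        W=(tool() if T is None else T)@c['tool_from_camera']
    else:
        W=np.eye(4);W[:3,:3]=c['R'].T;W[:3,3]=-c['R'].T@c['t']
    return K,W   # W: world_from_cam
def pix(n,X,T=None):
    K,W=campose(n,T); p=np.linalg.inv(W)@np.r_[X,1]; q=K@p[:3]; return q[:2]/q[2]
def ray(n,u,v,z,T=None):
    K,W=campose(n,T); d=W[:3,:3]@np.linalg.inv(K)@[u,v,1]; o=W[:3,3]; return o+d*(z-o[2])/d[2]
def lm(n,label,T=None,k=3):
    K,W=campose(n,T)
    return [(round(d['conf'],2),np.round(W[:3,:3]@d['location']+W[:3,3],4)) for d in arm.landmark_of(n,label)[:k]]
def sil(n,label,T=None,z=None,k=3):
    out=[]
    for d in arm.silhouettes(n,label)[:k]:
        m=d['pixels'].astype(np.uint8); ys,xs=np.nonzero(m)
        if len(xs)==0: continue
        c=(xs.mean(),ys.mean()); out.append((round(d['conf'],2),np.round(c,1),len(xs),(xs.min(),xs.max(),ys.min(),ys.max())))
    return out
def delta(target,Rt=None):
    """tool-frame shift in cm from current to world target TCP; Rt: target rotation matrix"""
    T=tool(); d=T[:3,:3].T@(np.array(target)-T[:3,3])*100
    r=np.zeros(3) if Rt is None else Rn.from_matrix(T[:3,:3].T@Rt).as_rotvec()
    return np.round(d,2),np.round(r,3)
def down(yaw):
    """tool pointing down; tool y (jaw) axis at angle yaw in world xy"""
    y=np.array([np.cos(yaw),np.sin(yaw),0]);z=np.array([0,0,-1.]);x=np.cross(y,z);return np.c_[x,y,z]
def st():
    s=arm.state();T=tool();print('t',round(s['t'],2),'tcp',np.round(s['tool_pos'],4),'yawy',round(np.arctan2(T[1,1],T[0,1]),3),'z',np.round(T[:3,2],3),'F',np.round(s['contact_force'],1),'gap',round(s['finger_gap'],3))
E
python3 - <<'E'
from h import *
st()
for n in('top','scene'):
    img=arm.snapshot(n)
    for l in('case','latch_knob','latch_pivot','lid_handle','lid_hinge','gauge','gauge_spot','jaw_post','plunger_face','roller_thin','roller_mid','roller_thick','test_nest'):
        print(n,l,*lm(n,l,k=4))
img=arm.snapshot('top')
cv2.imwrite('pics/top1.png',cv2.resize(img[160:280,120:460],None,fx=2.35,fy=2.35,interpolation=cv2.INTER_CUBIC))
E
```

```text
t 0.15 tcp [ 0.228  -0.6349  0.222 ] yawy -1.226 z [-0.001  0.001 -1.   ] F [ 0.2 -0.7 -0.2] gap 0.996
top case (0.61, array([5.598e-01, 1.968e-01, 1.000e-04]))
top latch_knob (0.71, array([0.4588, 0.0912, 0.1029])) (0.68, array([ 0.636, -0.387,  0.001])) (0.27, array([ 0.5609,  0.1931, -0.0037]))
top latch_pivot (0.72, array([0.484 , 0.095 , 0.0755]))
top lid_handle (0.74, array([0.5169, 0.2004, 0.1107]))
top lid_hinge (0.78, array([0.6135, 0.195 , 0.0684]))
top gauge (0.64, array([ 4.534e-01, -8.640e-02, -2.000e-04])) (0.23, array([ 0.4555, -0.2513,  0.0022]))
top gauge_spot (0.81, array([ 0.4528, -0.0922,  0.0071]))
top jaw_post (0.73, array([ 0.4524, -0.1477,  0.0706]))
top plunger_face (0.56, array([ 4.678e-01, -3.247e-01, -1.000e-04])) (0.36, array([ 0.4536, -0.0624,  0.0247]))
top roller_thin (0.51, array([ 0.5465, -0.3001, -0.002 ]))
top roller_mid (0.58, array([ 0.4669, -0.3266,  0.0008]))
top roller_thick (0.7, array([ 0.4557, -0.248 , -0.0006])) (0.69, array([ 0.3825, -0.2541,  0.0015])) (0.5, array([ 0.5567, -0.2233, -0.0009]))
top test_nest (0.64, array([0.5156, 0.1994, 
[... 556 characters left out ...]
04])) (0.69, array([0.5556, 0.2871, 0.015 ])) (0.65, array([ 0.6333, -0.3888,  0.0019])) (0.57, array([ 0.4508, -0.0839, -0.0019]))
scene gauge_spot (0.75, array([ 0.451 , -0.0925,  0.0144])) (0.39, array([ 0.4666, -0.3261, -0.0034]))
scene jaw_post (0.52, array([ 0.4523, -0.1496,  0.07  ]))
scene plunger_face
scene roller_thin (0.38, array([ 0.5488, -0.2997, -0.0038]))
scene roller_mid (0.56, array([ 4.656e-01, -3.257e-01, -3.000e-04])) (0.32, array([ 0.5784, -0.4184, -0.0007]))
scene roller_thick (0.49, array([ 0.3809, -0.2573, -0.0026])) (0.48, array([ 5.573e-01, -2.142e-01,  5.000e-04])) (0.39, array([ 0.5782, -0.4191, -0.0018])) (0.18, array([ 0.4612, -0.3248, -0.0005]))
scene test_nest
```

View pics/top1.png

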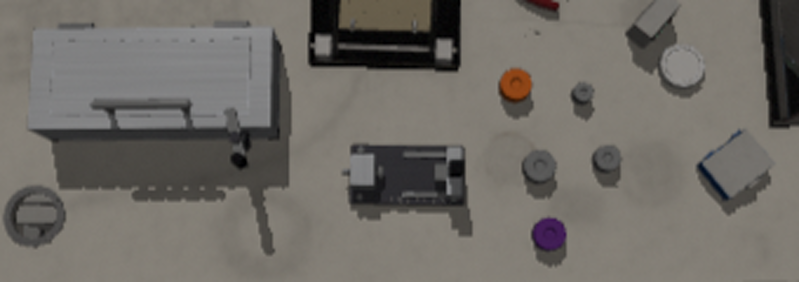

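```bash
python3 - <<'E'
from h import *
print(delta([0.50,-0.25,0.30],down(-0.72)))
E
```

```text
(array([ 38.61, -27.07,  -7.73]), array([ 0.   , -0.   , -0.506]))
```

move_arm --pt "1 38.6 -27.1 -7.7 0 0 -0.5" --pt "1 38.6 -27.1 -7.7 0 0 -0.5" --pt "1 38.6 -27.1 -7.7 0 0 -0.5" --pt "1 38.6 -27.1 -7.7 0 0 -0.5" --pt "1 38.6 -27.1 -7.7 0 0 -0.5" --pt "1 38.6 -27.1 -7.7 0 0 -0.5" --pt "1 38.6 -27.1 -7.7 0 0 -0.5" --pt "1 38.6 -27.1 -7.7 0 0 -0.5"

```text
t: 2.6
tool_pos: [0.5017, -0.2466, 0.3006]
orientation: [0.911, 0.411, 0.001, 0.0]
contact_force: [-0.8, -1.1, 0.2]
finger_gap: 1.003
```

```bash
python3 - <<'E'
from h import *
st()
img=arm.snapshot('wrist');cv2.imwrite('pics/w1.png',img)
for l in('roller_thin','roller_mid','roller_thick','jaw_post','gauge_spot','test_nest'): print(l,*lm('wrist',l,k=4))
print(delta([0.44,0.115,0.25],down(-0.72)))
E
```

```text
t 2.6 tcp [ 0.5017 -0.2466  0.3006] yawy -0.723 z [ 0.002  0.    -1.   ] F [-0.8 -1.1  0.2] gap 1.003
roller_thin (0.67, array([ 5.498e-01, -2.969e-01, -2.000e-04]))
roller_mid (0.8, array([ 0.4713, -0.3211,  0.0028]))
roller_thick (0.92, array([ 0.5535, -0.2255, -0.0007])) (0.86, array([ 0.4551, -0.2463,  0.0012])) (0.76, array([ 3.793e-01, -2.508e-01, -2.000e-04]))
jaw_post (0.74, array([ 0.4469, -0.1491,  0.066 ]))
gauge_spot (0.76, array([ 0.4487, -0.0922,  0.0074]))
test_nest
(array([ 23.43, -28.79,   4.92]), array([-0.   ,  0.001, -0.009]))
```

View pics/w1.png

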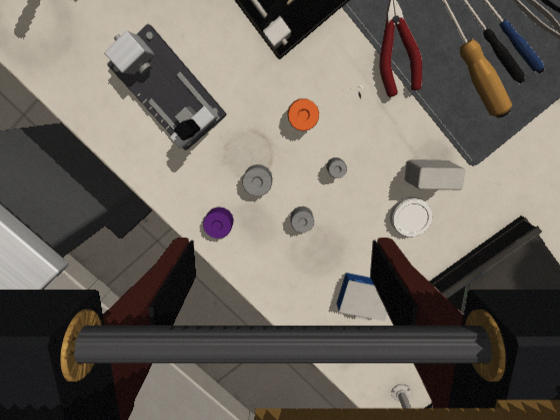

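move_arm --pt "0.4 22 -25 5 0 0 0" --pt "0.4 22 -25 5 0 0 0" --pt "0.4 22 -25 5 0 0 0" --pt "0.4 22 -25 5 0 0 0" --pt "0.4 22 -25 5 0 0 0" --pt "0.4 22 -25 5 0 0 0" --pt "0.4 22 -25 5 0 0 0"

```text
t: 3.82
tool_pos: [0.4584, 0.0794, 0.249]
orientation: [0.912, 0.409, -0.001, -0.0]
contact_force: [0.5, -0.1, -0.8]
finger_gap: 0.399
```

```bash
python3 - <<'E'
from h import *
st()
img=arm.snapshot('wrist');cv2.imwrite('pics/w2.png',img)
for l in('latch_knob','latch_pivot','lid_handle','lid_hinge','case'): print(l,*lm('wrist',l,k=4))
E
```

```text
t 3.83 tcp [0.4584 0.0794 0.249 ] yawy -0.727 z [-0.001 -0.001 -1.   ] F [ 0.5 -0.1 -0.8] gap 0.399
latch_knob (0.86, array([0.4556, 0.0903, 0.1057]))
latch_pivot (0.59, array([0.4872, 0.0907, 0.0752]))
lid_handle (0.67, array([0.5187, 0.195 , 0.1121])) (0.46, array([ 0.5423, -0.3061,  0.0018]))
lid_hinge
case (0.91, array([0.5609, 0.196 , 0.0011]))
```

View pics/w2.png

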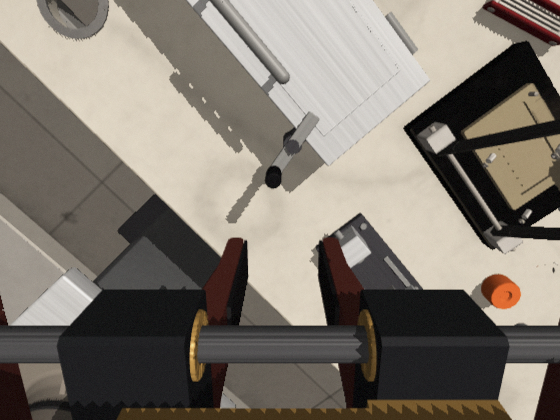

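```bash
python3 - <<'E'
from h import *
print('knob top',ray('wrist',273,180,0.118), 'pivot',ray('wrist',291,140,0.09),'tongue',ray('wrist',310,119,0.084))
# lid edges in wrist: front right corner
print('corner',ray('wrist',331,165,0.076),'rear',ray('wrist',428,80,0.076),'handle end',ray('wrist',283,77,0.111),ray('wrist',212,0,0.111))
E
```

```text
knob top [0.45906882 0.089418   0.118     ] pivot [0.49060169 0.1012129  0.09      ] tongue [0.5151774  0.10313371 0.084     ]
corner [0.50218368 0.05666541 0.076     ] rear [0.61510773 0.05787839 0.076     ] handle end [0.52029348 0.14484169 0.111     ] [0.51731726 0.22098945 0.111     ]
```

```bash
python3 - <<'E'
from h import *
print(delta([0.456,0.0877,0.098]))
E
```

```text
(array([ 0.57, -0.91, 15.13]), array([0., 0., 0.]))
```

move_arm --pt "0.4 0.5 -0.9 0 0 0 0" --pt "0.4 0.5 -0.9 5 0 0 0" --pt "0.4 0.5 -0.9 10 0 0 0" --pt "0.4 0.5 -0.9 15.1 0 0 0" --pt "0.4 0.5 -0.9 15.1 0 0 0"

```text
t: 4.75
tool_pos: [0.4528, 0.0867, 0.0958]
orientation: [0.913, 0.408, -0.004, -0.001]
contact_force: [0.8, 0.1, 0.8]
finger_gap: 0.4
```

```bash
python3 - <<'E'
from h import *
st()
img=arm.snapshot('wrist');cv2.imwrite('pics/w3.png',img)
E
```

```text
t 4.75 tcp [0.4528 0.0867 0.0958] yawy -0.731 z [-0.008 -0.002 -1.   ] F [0.8 0.1 0.8] gap 0.4
```

View pics/w3.png

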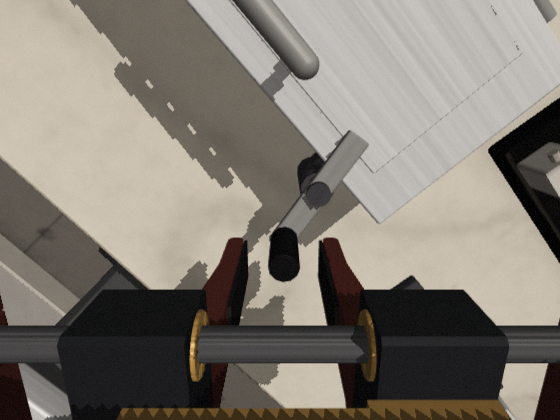

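move_arm --pt "0.4 0.2 1 0 0 0 0" --pt "0.4 0.3 2 0 0 0 0" --pt "0.4 0.3 3 0 0 0 0" --pt "0.4 0.3 4 0 0 0 0" --pt "0.4 0.3 4.7 0 0 0 0" --pt "0.4 0.3 4.8 0 0 0 0" --pt "0.4 0.3 4.8 0 0 0 0"

```text
t: 5.68
tool_pos: [0.4925, 0.0571, 0.0978]
orientation: [0.913, 0.407, -0.002, -0.0]
contact_force: [-0.1, 0.0, -0.8]
finger_gap: 0.4
```

```bash
python3 - <<'E'
from h import *
st()
img=arm.snapshot('wrist');cv2.imwrite('pics/w4.png',img)
E
```

```text
t 5.67 tcp [0.4925 0.0571 0.0978] yawy -0.731 z [-0.004 -0.001 -1.   ] F [-0.1  0.  -0.8] gap 0.4
```

View pics/w4.png

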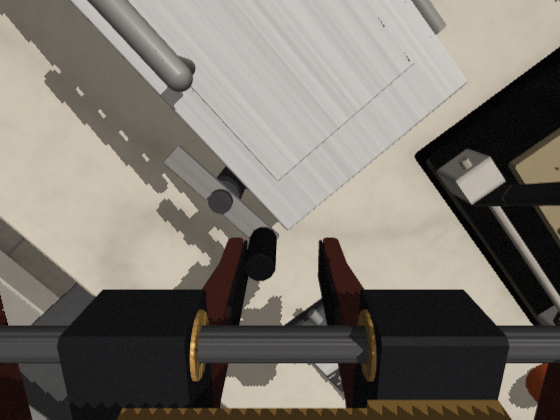

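```bash
python3 - <<'E'
from h import *
print(delta([0.519,0.1975,0.20],down(0.02)),delta([0.519,0.1975,0.092],down(0.02)))
E
```

```text
(array([ 12.19,  -7.42, -10.26]), array([-0.003,  0.003, -0.751])) (array([12.23, -7.39,  0.54]), array([-0.003,  0.003, -0.751]))
```

move_arm --pt "0.4 0 0.3 -6 0 0 0" --pt "0.4 0 0.3 -10.3 0 0 0" --pt "0.4 6 -4 -10.3 0 0 -0.3" --pt "0.4 12.2 -7.4 -10.3 0 0 -0.5" --pt "0.4 12.2 -7.4 -10.3 0 0 -0.75" --pt "0.4 12.2 -7.4 -10.3 0 0 -0.75" --pt "0.4 12.2 -7.4 -10.3 0 0 -0.75"

```text
t: 6.6
tool_pos: [0.519, 0.1973, 0.2001]
orientation: [0.701, 0.713, -0.002, -0.001]
contact_force: [0.5, -0.2, 0.1]
finger_gap: 0.4
```

```bash
python3 - <<'E'
from h import *
st()
img=arm.snapshot('wrist');cv2.imwrite('pics/w5.png',img)
arm.snapshot('top');arm.snapshot('scene')
for n in('top','scene'):
    for l in('latch_knob','lid_handle'): print(n,l,*lm(n,l,k=4))
print(delta([0.519,0.1975,0.092],down(0.02)))
E
```

```text
t 6.6 tcp [0.519  0.1973 0.2001] yawy 0.017 z [-0.005 -0.002 -1.   ] F [ 0.5 -0.2  0.1] gap 0.4
top latch_knob (0.41, array([0.4917, 0.0703, 0.1034]))
top lid_handle (0.58, array([0.5199, 0.1988, 0.1094])) (0.17, array([ 0.4506, -0.147 ,  0.0678]))
scene latch_knob (0.43, array([0.4884, 0.0689, 0.1049]))
scene lid_handle (0.88, array([0.5213, 0.1943, 0.1101])) (0.74, array([ 0.6344, -0.3849,  0.004 ])) (0.25, array([ 4.647e-01, -3.274e-01, -3.000e-04]))
(array([ 0.05,  0.02, 10.86]), array([-0.004,  0.002, -0.003]))
```

View pics/w5.png

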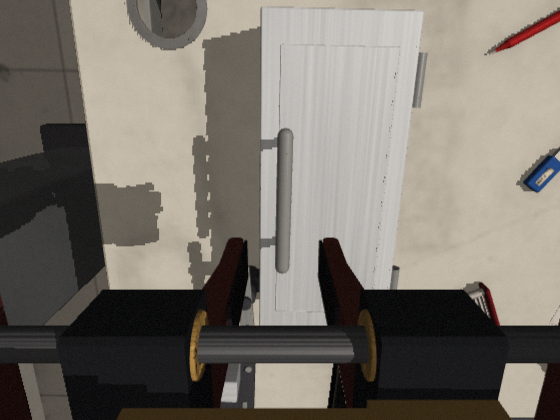

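move_arm --pt "0.4 0 0.1 5 0 0 0" --pt "0.4 0 0.1 10.5 0 0 0" --pt "0.4 0 0.1 10.8 0 0 0" --pt "0 0 0.1 10.8 0 0 0" --pt "0 0 0.1 10.8 0 0 0" --pt "0 0 0.1 10.8 0 0 0" --pt "0 0 0.1 10.8 0 0 0"

```text
t: 7.82
tool_pos: [0.519, 0.1976, 0.0942]
orientation: [0.701, 0.713, -0.002, -0.001]
contact_force: [-5.4, -0.1, 6.7]
finger_gap: 0.116
```

```bash
python3 - <<'E'
from h import *
st()
# arc: hinge, bar pos relative
T=tool(); bar=T[:3,3]+T[:3,2]*-0.019
hx=bar[0]+.098; hz=bar[2]-.041
print('bar',bar,'hinge',hx,hz)
for ph,tilt in((0.25,0),(.5,0),(.75,0),(1,.0),(1.2,0),(1.4,0.),(1.6,0.),(1.75,0.),(1.85,0)):
    b=np.array([hx-.098*np.cos(ph)+.041*np.sin(ph),bar[1],hz+.098*np.sin(ph)+.041*np.cos(ph)])
    print(ph,np.round(T[:3,:3].T@(b-bar)*100,1))
E
```

```text
t 7.83 tcp [0.519  0.1976 0.0942] yawy 0.017 z [-0.004 -0.002 -1.   ] F [-5.4 -0.1  6.7] gap 0.116
bar [0.5191055  0.19768231 0.1132476 ] hinge 0.6171054972959154 0.07224759567080086
0.25 [-0.   1.3 -2.3]
0.5 [-0.1  3.1 -4.2]
0.75 [-0.1  5.4 -5.6]
1 [-0.1  7.9 -6.4]
1.2 [-0.2 10.  -6.6]
1.4 [-0.2 12.1 -6.3]
1.6 [-0.3 14.2 -5.6]
1.75 [-0.3 15.6 -4.9]
1.85 [-0.3 16.4 -4.3]
```

move_arm --pt "0 0 0.6 -1.2 0 0 0" --pt "0 0 1.3 -2.3 0 0 0" --pt "0 0 2.1 -3.3 0 0 0" --pt "0 0 3.1 -4.2 0 0 0" --pt "0 -0.1 4.2 -5.0 0 0 0" --pt "0 -0.1 5.4 -5.6 0 0 0" --pt "0 -0.1 6.6 -6.1 0 0 0" --pt "0 -0.1 7.9 -6.4 0 0 0"

```text
t: 8.82
tool_pos: [0.5994, 0.1972, 0.1595]
orientation: [0.701, 0.713, -0.002, -0.0]
contact_force: [-5.1, -3.0, 3.2]
finger_gap: 0.115
```

```bash
python3 - <<'E'
from h import *
st()
img=arm.snapshot('scene');cv2.imwrite('pics/s6.png',cv2.resize(img[150:300,200:480],None,fx=2.8,fy=2.8))
T=tool(); bar=T[:3,3]+T[:3,2]*-0.019
hx,hz=.617,.0715
print('bar',bar)
for ph in(1.1,1.2,1.3,1.4,1.5,1.6,1.7,1.8,1.85):
    b=np.array([hx-.098*np.cos(ph)+.041*np.sin(ph),bar[1],hz+.098*np.sin(ph)+.041*np.cos(ph)])
    print(ph,np.round(T[:3,:3].T@(b-bar)*100,1))
E
```

```text
t 8.82 tcp [0.5994 0.1972 0.1595] yawy 0.016 z [-0.003 -0.003 -1.   ] F [-5.1 -3.   3.2] gap 0.115
bar [0.60139967 0.19730528 0.17864327]
1.1 [-0.   0.8  0.1]
1.2 [-0.   1.8  0.1]
1.3 [-0.   2.9  0.2]
1.4 [-0.1  3.9  0.4]
1.5 [-0.1  5.   0.6]
1.6 [-0.1  5.9  1. ]
1.7 [-0.1  6.9  1.5]
1.8 [-0.1  7.8  2.1]
1.85 [-0.1  8.2  2.4]
```

View pics/s6.png

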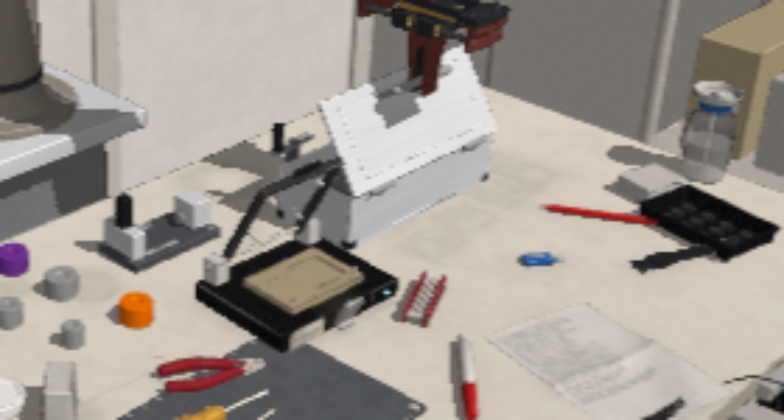

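Lid is rising with the gripper (about 1 rad). Carry on over the arc.

move_arm --pt "0 0 1.2 0.1 0 0 0" --pt "0 0 2.4 0.2 0 0 0" --pt "0 0 3.6 0.4 0 0 0" --pt "0 0 4.8 0.6 0 0 0" --pt "0 0 6.0 1.0 0 0 0" --pt "0 0 6.9 1.5 0 0 0" --pt "0 0 7.8 2.0 0 0 0" --pt "0 0 7.8 2.0 0 0 0"

```text
t: 9.88
tool_pos: [0.6803, 0.1971, 0.1383]
orientation: [0.702, 0.712, -0.002, 0.001]
contact_force: [-0.7, -5.0, -0.5]
finger_gap: 0.113
```

```bash
python3 - <<'E'
from h import *
st()
img=arm.snapshot('scene');cv2.imwrite('pics/s7.png',cv2.resize(img[150:300,200:480],None,fx=2.8,fy=2.8))
E
```

```text
t 9.88 tcp [0.6803 0.1971 0.1383] yawy 0.014 z [-0.001 -0.003 -1.   ] F [-0.7 -5.  -0.5] gap 0.113
```

View pics/s7.png

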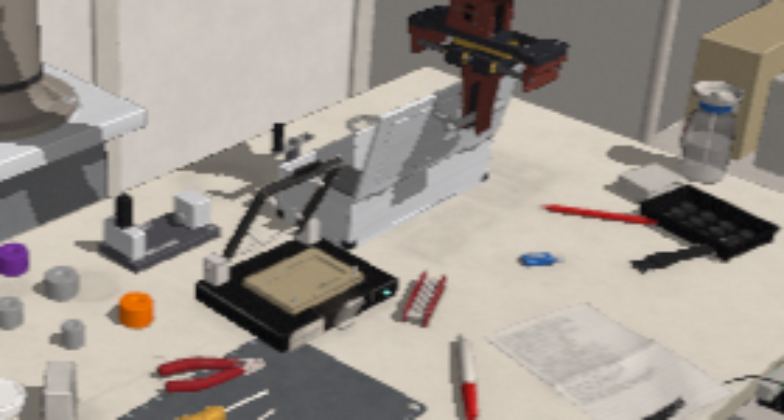

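move_arm --pt "0.25 0 0.4 0.2 0 0 0" --pt "0.25 0 0.7 0.4 0 0 0" --pt "0.25 0 0.8 0.4 0 0 0" --pt "0.25 0 0.8 0.4 0 0 0" --pt "0.25 0 0.8 -4 0 0 0" --pt "0.25 0 0.8 -9 0 0 0" --pt "0.25 0 0.8 -14 0 0 0" --pt "0.25 0 -5 -16 0 0 0"

```text
t: 10.92
tool_pos: [0.6333, 0.1972, 0.3018]
orientation: [0.703, 0.711, 0.002, 0.001]
contact_force: [-0.1, 0.3, 0.8]
finger_gap: 0.246
```

```bash
python3 - <<'E'
from h import *
st()
img=arm.snapshot('scene');cv2.imwrite('pics/s8.png',cv2.resize(img[150:300,200:480],None,fx=2.8,fy=2.8))
arm.snapshot('top')
for n in('top','scene'):
    for l in('lid_handle','roller_thin','roller_mid','roller_thick'): print(n,l,*lm(n,l,k=4))
print(delta([0.53,-0.25,0.30],down(0)))
E
```

```text
t 10.93 tcp [0.6333 0.1972 0.3018] yawy 0.01 z [ 0.004  0.001 -1.   ] F [-0.1  0.3  0.8] gap 0.246
top lid_handle (0.64, array([0.6875, 0.1982, 0.1482])) (0.63, array([ 0.547 , -0.3032,  0.0006])) (0.56, array([ 0.4515, -0.0896,  0.0105]))
top roller_thin (0.43, array([ 0.5459, -0.3013, -0.0038]))
top roller_mid (0.62, array([ 0.4689, -0.3269, -0.0012]))
top roller_thick (0.64, array([ 0.3791, -0.2524, -0.0004])) (0.59, array([ 0.5572, -0.2258, -0.0009])) (0.55, array([ 4.582e-01, -2.455e-01, -1.000e-04]))
scene lid_handle (0.59, array([0.6893, 0.1927, 0.1481]))
scene roller_thin (0.54, array([ 0.549 , -0.3052, -0.0025]))
scene roller_mid (0.47, array([ 0.4615, -0.3248,  0.0007]))
scene roller_thick (0.57, array([ 0.3784, -0.2568, -0.0055])) (0.47, array([ 0.552 , -0.2158, -0.0023])) (0.45, array([ 0.4607, -0.2433,  0.0005]))
(array([-44.53, -10.66,  -0.07]), array([-0.003,  0.003,  0.013]))
```

View pics/s8.png

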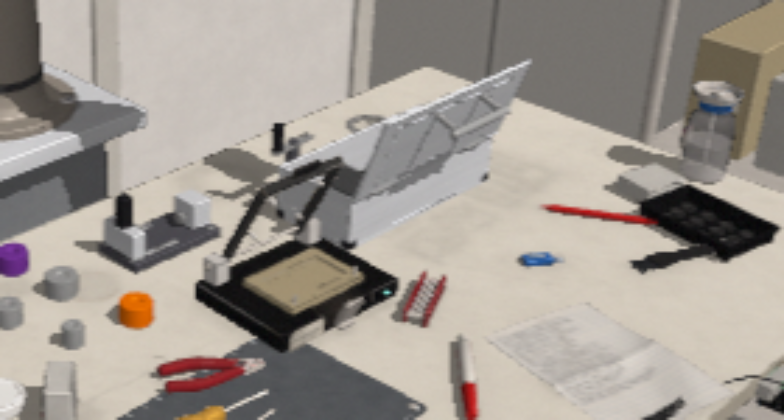

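move_arm --pt "0.5 -10 -9 0 0 0 0" --pt "0.5 -50 -9 6 0 0 0" --pt "0.5 -50 -9 6 0 0 0" --pt "0.5 -50 -9 6 0 0 0" --pt "0.5 -50 -9 6 0 0 0" --pt "0.5 -50 -9 6 0 0 0" --pt "0.5 -54 -9 8 0 0 0.01" --pt "0.5 -54 -9 8 0 0 0.01"

```text
t: 12.42
tool_pos: [0.5521, -0.2832, 0.2323]
orientation: [0.706, 0.708, -0.002, 0.0]
contact_force: [1.8, -0.1, 1.2]
finger_gap: 0.499
```

```bash
python3 - <<'E'
from h import *
st()
print('nest near edge',[ray('top',u,188,0.06)[0] for u in(256,311)],ray('top',256,188,.06),ray('top',316,188,.06))
img=arm.snapshot('wrist');cv2.imwrite('pics/w9.png',img)
for l in('roller_thin','roller_mid','roller_thick'): print(l,*lm('wrist',l,k=4))
E
```

```text
t 12.43 tcp [ 0.5521 -0.2832  0.2323] yawy 0.003 z [-0.002 -0.003 -1.   ] F [ 1.8 -0.1  1.2] gap 0.499
nest near edge [np.float64(0.5710723183393922), np.float64(0.5686939649414701)] [0.57107232 0.00565333 0.06      ] [ 0.56847857 -0.15603629  0.06      ]
roller_thin (0.65, array([ 0.5406, -0.3122, -0.    ]))
roller_mid (0.72, array([ 0.4614, -0.3277,  0.0014]))
roller_thick (0.67, array([ 0.456 , -0.2472, -0.001 ])) (0.61, array([ 0.5528, -0.2256,  0.001 ])) (0.58, array([ 0.3756, -0.2546,  0.0019]))
```

View pics/w9.png

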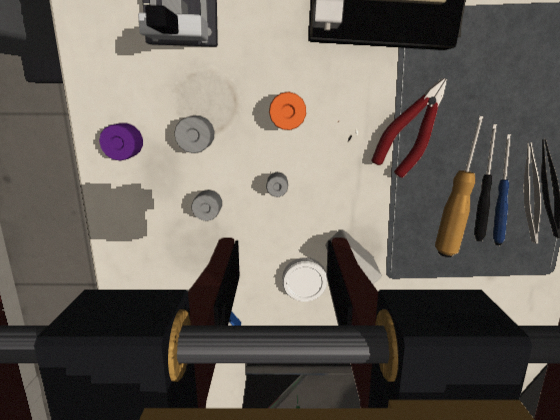

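```bash
python3 - <<'E'
from h import *
for nm,u,v in(('thin',277,184),('mid',206,204),('thick',194,133)): print(nm,ray('wrist',u,v,.02))
b=ray('wrist',277,184,.02)
print(delta([b[0],b[1],0.1],down(0)),delta([b[0],b[1],0.005],down(0)))
E
```

```text
thin [ 0.54490434 -0.29759237  0.02      ]
mid [ 0.46709449 -0.32008943  0.02      ]
thick [ 0.45956515 -0.24330522  0.02      ]
(array([-1.5 , -0.62, 13.19]), array([-0.004,  0.002, -0.   ])) (array([-1.48, -0.59, 22.69]), array([-0.004,  0.002, -0.   ]))
```

move_arm --pt "0.5 -1.6 -0.5 5 0 0 0" --pt "0.5 -1.6 -0.5 10 0 0 0" --pt "0.5 -1.6 -0.5 15.5 0 0 0" --pt "0.5 -1.6 -0.5 15.5 0 0 0"

```text
t: 13.12
tool_pos: [0.544, -0.2954, 0.0735]
orientation: [0.706, 0.708, -0.003, -0.005]
contact_force: [0.5, -0.1, 1.3]
finger_gap: 0.502
```

```bash
python3 - <<'E'
from h import *
st()
img=arm.snapshot('wrist');cv2.imwrite('pics/w10.png',img)
print(*lm('wrist','roller_thin'))
print('proj of grip at z .02',pix('wrist',[tool()[0,3],tool()[1,3],.024]))
E
```

```text
t 13.12 tcp [ 0.544  -0.2954  0.0735] yawy 0.003 z [-0.01   0.003 -1.   ] F [ 0.5 -0.1  1.3] gap 0.502
(0.75, array([ 0.5493, -0.3014,  0.002 ]))
proj of grip at z .02 [282.49116358 221.15493359]
```

View pics/w10.png

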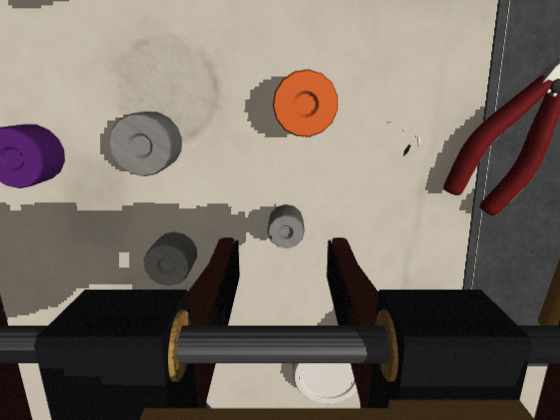

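```bash
python3 - <<'E'
from h import *
b=ray('wrist',286,232,.023);print(b,delta([b[0],b[1],0.005],down(0)))
E
```

```text
[ 0.54994511 -0.30516493  0.023     ] (array([-0.78,  0.24,  7.34]), array([-0.002,  0.001,  0.002]))
```

move_arm --pt "0.5 -0.7 0.3 0 0 0 0" --pt "0.5 -0.7 0.3 3.5 0 0 0" --pt "0.5 -0.7 0.3 6.7 0 0 0" --pt "0.5 -0.7 0.3 6.7 0 0 0" --pt "0 -0.7 0.3 6.7 0 0 0" --pt "0 -0.7 0.3 6.7 0 0 0" --pt "0 -0.7 0.3 6.7 0 0 0" --pt "0 -0.7 0.3 6.7 0 0 0"

```text
t: 14.22
tool_pos: [0.5515, -0.305, 0.0131]
orientation: [0.706, 0.708, -0.001, 0.001]
contact_force: [-2.0, -0.0, 6.1]
finger_gap: 0.261
```

```bash
python3 - <<'E'
from h import *
st()
img=arm.snapshot('wrist');cv2.imwrite('pics/w11.png',img)
E
```

```text
t 14.22 tcp [ 0.5515 -0.305   0.0131] yawy 0.002 z [-0.    -0.003 -1.   ] F [-2.  -0.   6.1] gap 0.261
```

View pics/w11.png

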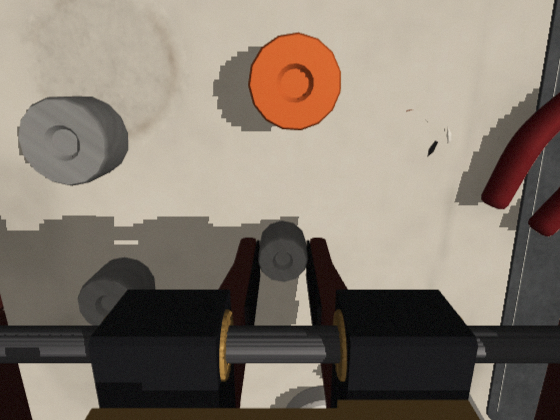

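move_arm --pt "0.5 0 0 0 0 0 0" --pt "0.5 0 0 0.5 0 0 0" --pt "0.5 0 0 0.5 0 0 0" --pt "0.5 0 0 0.5 0 0 0"

```text
t: 14.78
tool_pos: [0.5514, -0.3049, 0.0078]
orientation: [0.706, 0.708, -0.001, 0.001]
contact_force: [-0.4, 0.8, 0.4]
finger_gap: 0.503
```

```bash
python3 - <<'E'
from h import *
st()
img=arm.snapshot('wrist');cv2.imwrite('pics/w12.png',img)
E
```

```text
t 14.78 tcp [ 0.5514 -0.3049  0.0078] yawy 0.002 z [-0.001 -0.003 -1.   ] F [-0.4  0.8  0.4] gap 0.503
```

View pics/w12.png

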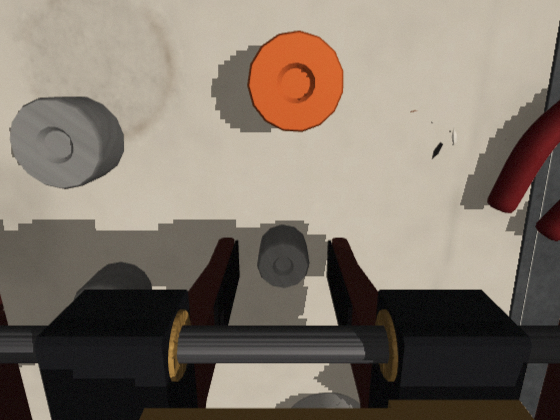

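move_arm --pt "0 0 0 -0.3 0 0 0" --pt "0 0 0 -0.3 0 0 0" --pt "0 0 0 -0.3 0 0 0" --pt "0 0 0 -0.3 0 0 0" --pt "0 0 0 -0.3 0 0 0"

```text
t: 15.45
tool_pos: [0.5516, -0.305, 0.0112]
orientation: [0.706, 0.708, -0.001, 0.001]
contact_force: [0.1, -0.2, 2.1]
finger_gap: 0.262
```

```bash
python3 - <<'E'
from h import *
st()
E
```

```text
t 15.45 tcp [ 0.5516 -0.305   0.0112] yawy 0.002 z [-0.    -0.003 -1.   ] F [ 0.1 -0.2  2.1] gap 0.262
```

move_arm --pt "0 0 0 -3 0 0 0" --pt "0 0 0 -6 0 0 0" --pt "0 0 0 -10 0 0 0" --pt "0 0 0 -10 0 0 0"

```text
t: 15.95
tool_pos: [0.5536, -0.3054, 0.1142]
orientation: [0.707, 0.708, -0.0, 0.004]
contact_force: [0.6, 0.5, -0.4]
finger_gap: 0.262
```

```bash
python3 - <<'E'
from h import *
st()
img=arm.snapshot('wrist')
s=arm.snapshot('scene');p=pix('scene',tool()[:3,3]).astype(int);print(p)
c=cv2.resize(s[max(0,p[1]-60):p[1]+40,p[0]-60:p[0]+60],None,fx=4,fy=4)
cv2.imwrite('pics/w13.png',np.hstack([c,cv2.resize(img,(320,400))]))
E
```

```text
t 15.95 tcp [ 0.5536 -0.3054  0.1142] yawy 0.002 z [ 0.005 -0.005 -1.   ] F [ 0.6  0.5 -0.4] gap 0.262
[224 240]
```

View pics/w13.png

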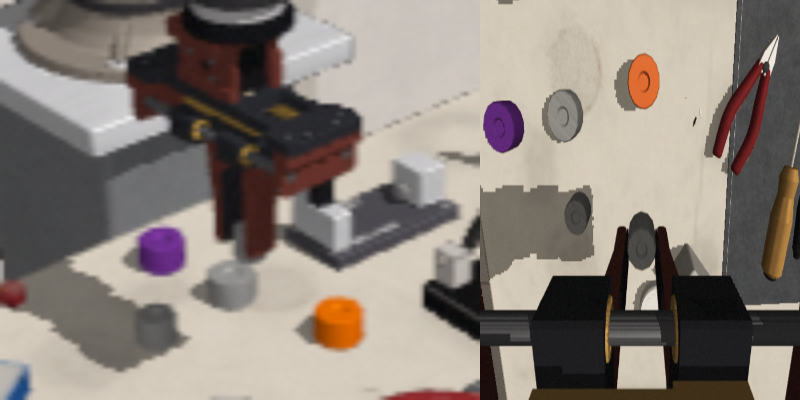

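```bash
python3 - <<'E'
from h import *
img=arm.snapshot('wrist');T=tool();cv2.imwrite('pics/w14.png',cv2.resize(img[150:330,180:380],None,fx=3,fy=3))
for c,p in lm('wrist','roller_thin',T): print(c,p,(np.linalg.inv(T)@np.r_[p,1])[:3]*1000)
print('tcp pix',pix('wrist',T[:3,3],T),'top of roller if at grip',[pix('wrist',(T@np.r_[dx,0,-.012,1])[:3],T) for dx in(-.01,-.005,0,.005,.01)])
for n in('top','scene'):
    arm.snapshot(n)
    for l in('gauge_spot','jaw_post','plunger_face','jaw_face','gauge'): print(n,l,*lm(n,l,k=2))
E
```

```text
0.74 [ 0.5524 -0.2996  0.1002] [4.97479779 1.6969409  9.83272169]
tcp pix [282.15758758 258.97743784] top of roller if at grip [array([282.15622618, 289.64809652]), array([282.13480567, 280.15427422]), array([282.11301487, 270.49633631]), array([282.0908441 , 260.66999023]), array([282.06828334, 250.67079233])]
top gauge_spot (0.69, array([ 0.4486, -0.0889,  0.0121]))
top jaw_post (0.49, array([ 0.453 , -0.1444,  0.0689])) (0.31, array([0.5595, 0.1944, 0.014 ]))
top plunger_face (0.61, array([ 0.4551, -0.0622,  0.0267]))
top jaw_face (0.54, array([ 0.4529, -0.0633,  0.0263])) (0.52, array([ 0.4544, -0.1211,  0.0221]))
top gauge (0.77, array([ 4.53e-01, -8.63e-02,  4.00e-04])) (0.41, array([ 0.4565, -0.2467,  0.0019]))
scene gauge_spot (0.79, array([ 0.4505, -0.0924,  0.0163])) (0.19, array([0.4883, 0.0723, 0.1077]))
scene jaw_post (0.5, array([ 0.4492, -0.1494,  0.0688]))
scene plunger_face
scene jaw_face (0.52, array([ 0.4495, -0.1262,  0.0246]))
scene gauge (0.94, array([ 0.452 , -0.0841, -0.0011])) (0.46, array([0.6892, 0.1958, 0.1471]))
```

View pics/w14.png

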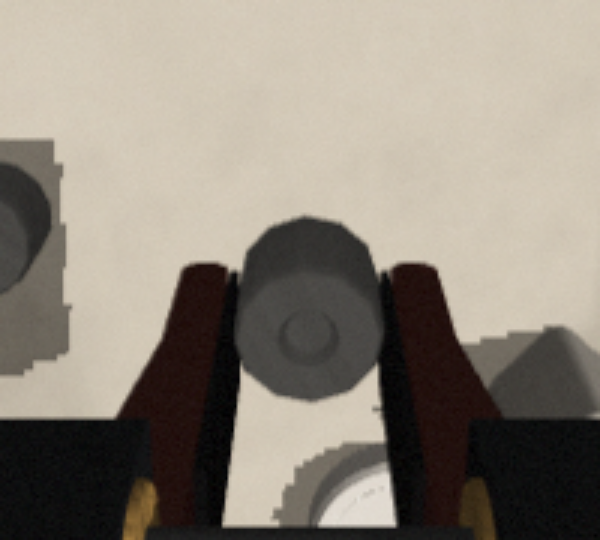

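```bash
python3 - <<'E'
from h import *
print(delta([0.4515,-0.097,0.1],down(0)))
E
```

```text
(array([20.79, -9.98,  1.06]), array([-0.   ,  0.003,  0.002]))
```

move_arm --pt "0 0 -5 -4 0 0 0" --pt "0 6 -10 -5 0 0 0" --pt "0 11 -10 -5 0 0 0" --pt "0 16 -10 -5 0 0 0" --pt "0 20.8 -10 -5 0 0 0" --pt "0 20.8 -10 -3 0 0 0" --pt "0 20.8 -10 1 0 0 0" --pt "0 20.8 -10 1 0 0 0"

```text
t: 17.75
tool_pos: [0.4493, -0.0965, 0.0989]
orientation: [0.706, 0.708, -0.002, -0.001]
contact_force: [-0.3, -0.1, -0.5]
finger_gap: 0.264
```

```bash
python3 - <<'E'
from h import *
st()
img=arm.snapshot('wrist');T=tool();cv2.imwrite('pics/w15.png',img)
for l in('roller_thin','gauge_spot','plunger_face','jaw_face','jaw_post'): print(l,*lm('wrist',l,T))
E
```

```text
t 17.75 tcp [ 0.4493 -0.0965  0.0989] yawy 0.003 z [-0.005 -0.002 -1.   ] F [-0.3 -0.1 -0.5] gap 0.264
roller_thin (0.77, array([ 0.4505, -0.0945,  0.0886]))
gauge_spot (0.77, array([ 0.4523, -0.0909,  0.008 ]))
plunger_face (0.8, array([ 0.4583, -0.0647,  0.024 ])) (0.73, array([ 0.4541, -0.1463,  0.0691]))
jaw_face
jaw_post (0.67, array([ 0.4505, -0.1472,  0.0711]))
```

View pics/w15.png

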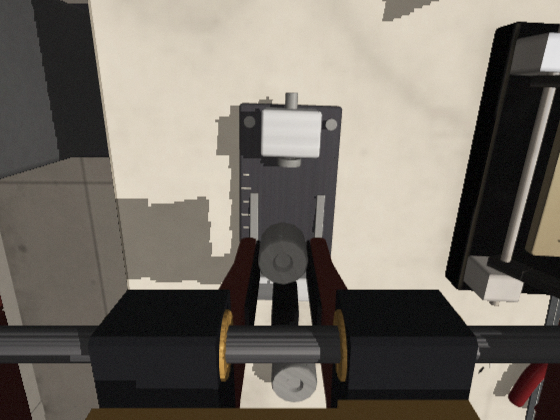

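```bash
python3 - <<'E'
from h import *
print('housing',ray('wrist',262,132,.046),ray('wrist',321,132,.046),'plate',ray('wrist',239,200,.012),ray('wrist',335,200,.012),'plungerface',ray('wrist',290,166,.032))
E
```

```text
housing [ 0.44016839 -0.04102812  0.046     ] [ 0.47551345 -0.04104227  0.046     ] plate [ 0.42059868 -0.09385043  0.012     ] [ 0.49095266 -0.09390105  0.012     ] plungerface [ 0.45737255 -0.0645412   0.032     ]
```

move_arm --pt "0 -0.1 0.45 2 0 0 0" --pt "0 -0.1 0.45 4 0 0 0" --pt "0 -0.1 0.45 6 0 0 0" --pt "0 -0.1 0.45 7 0 0 0" --pt "0 -0.1 0.45 7.4 0 0 0" --pt "0 -0.1 0.45 7.5 0 0 0" --pt "0 -0.1 0.45 7.5 0 0 0"

```text
t: 18.92
tool_pos: [0.4573, -0.0985, 0.0273]
orientation: [0.707, 0.708, -0.0, 0.002]
contact_force: [-0.5, 0.5, -1.2]
finger_gap: 0.264
```

```bash
python3 - <<'E'
from h import *
st()
img=arm.snapshot('wrist');T=tool();cv2.imwrite('pics/w16.png',img)
E
```

```text
t 18.93 tcp [ 0.4573 -0.0985  0.0273] yawy 0.001 z [ 0.003 -0.004 -1.   ] F [-0.5  0.5 -1.2] gap 0.264
```

View pics/w16.png

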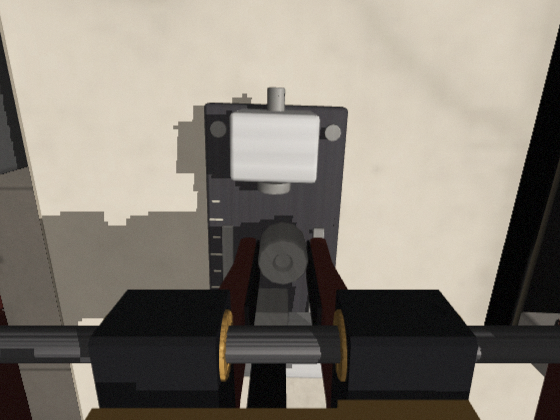

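move_arm --pt "0 0 -0.35 0 0 0 0" --pt "0 0 -0.35 0.2 0 0 0" --pt "0 0 -0.35 0.4 0 0 0" --pt "0 0 -0.35 0.4 0 0 0" --pt "0 0 -0.35 0.4 0 0 0"

```text
t: 19.6
tool_pos: [0.4538, -0.0985, 0.0232]
orientation: [0.707, 0.708, -0.0, 0.002]
contact_force: [0.4, -1.0, -1.0]
finger_gap: 0.263
```

```bash
python3 - <<'E'
from h import *
st()
img=arm.snapshot('wrist');T=tool();cv2.imwrite('pics/w17.png',cv2.resize(img[60:340,140:400],None,fx=2,fy=2))
E
```

```text
t 19.6 tcp [ 0.4538 -0.0985  0.0232] yawy 0.001 z [ 0.003 -0.004 -1.   ] F [ 0.4 -1.  -1. ] gap 0.263
```

View pics/w17.png

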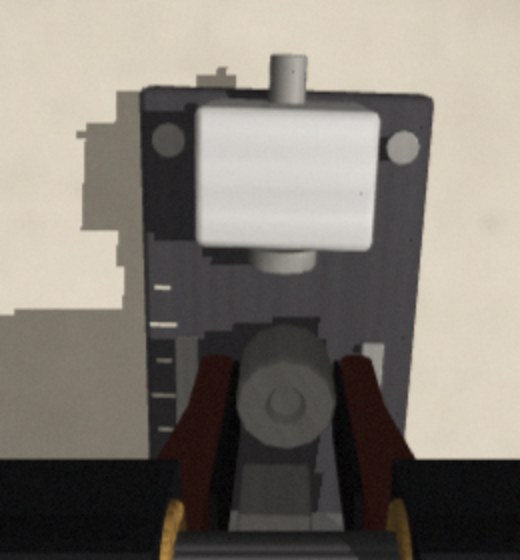

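move_arm --pt "0 0 0 0.1 0 0 0" --pt "0 0 0 0.2 0 0 0" --pt "0 0 0 0.2 0 0 0"

```text
t: 20.02
tool_pos: [0.4539, -0.0985, 0.0229]
orientation: [0.707, 0.708, -0.001, 0.003]
contact_force: [-7.6, 0.2, 25.8]
finger_gap: 0.264
```

move_arm --pt "0 0 0 0 0 0 0" --pt "0.45 0 0 0 0 0 0" --pt "0.45 0 0 0 0 0 0" --pt "0.45 0 0 -0.1 0 0 0" --pt "0.45 0 0 -5 0 0 0" --pt "0.45 0 0 -10 0 0 0" --pt "0.45 0 0 -10 0 0 0"

```text
t: 20.9
tool_pos: [0.4562, -0.0983, 0.126]
orientation: [0.707, 0.707, 0.001, 0.006]
contact_force: [0.1, -0.8, -0.6]
finger_gap: 0.445
```

```bash
python3 - <<'E'
from h import *
st()
img=arm.snapshot('wrist');T=tool();cv2.imwrite('pics/w18.png',img)
for l in('roller_thin','jaw_post','gauge_spot'): print(l,*lm('wrist',l,T))
arm.snapshot('top');arm.snapshot('scene')
for n in('top','scene'):
  for l in('roller_thin','jaw_post'): print(n,l,*lm(n,l))
E
```

```text
t 20.9 tcp [ 0.4562 -0.0983  0.126 ] yawy 0.001 z [ 0.009 -0.007 -1.   ] F [ 0.1 -0.8 -0.6] gap 0.445
roller_thin (0.77, array([ 0.4531, -0.095 ,  0.0123]))
jaw_post (0.64, array([ 0.4458, -0.1427,  0.0632])) (0.49, array([ 0.4547, -0.064 ,  0.0196]))
gauge_spot (0.62, array([ 0.4479, -0.0906,  0.0063]))
top roller_thin
top jaw_post
scene roller_thin (0.5, array([ 0.455 , -0.0928,  0.0089])) (0.22, array([0.6898, 0.1961, 0.1468]))
scene jaw_post (0.57, array([ 0.4511, -0.1468,  0.0702]))
```

View pics/w18.png

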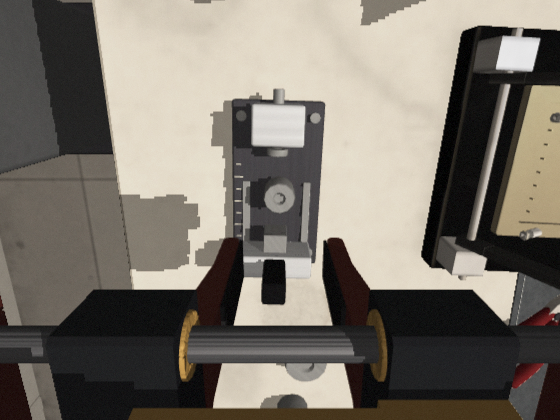

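move_arm --pt "0.45 -4.9 -0.3 0 0 0 0" --pt "0.45 -4.9 -0.3 0 0 0 0" --pt "0.45 -4.9 -0.3 4 0 0 0" --pt "0.45 -4.9 -0.3 6.5 0 0 0" --pt "0.45 -4.9 -0.3 6.5 0 0 0"

```text
t: 22.02
tool_pos: [0.4491, -0.1461, 0.0561]
orientation: [0.706, 0.708, -0.002, 0.0]
contact_force: [-0.1, 1.1, 0.2]
finger_gap: 0.45
```

```bash
python3 - <<'E'
from h import *
st()
img=arm.snapshot('wrist');T=tool();cv2.imwrite('pics/w19.png',img)
E
```

```text
t 22.02 tcp [ 0.4491 -0.1461  0.0561] yawy 0.003 z [-0.002 -0.003 -1.   ] F [-0.1  1.1  0.2] gap 0.45
```

View pics/w19.png

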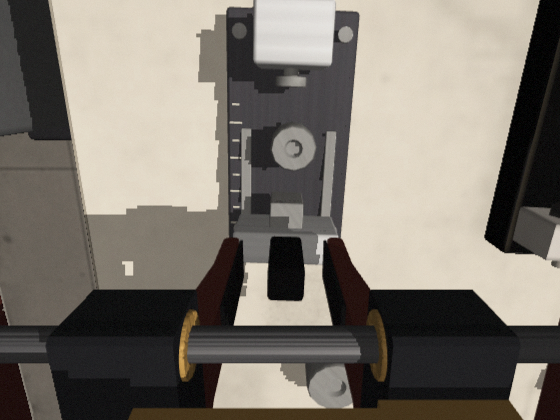

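move_arm --pt "0.45 0 0.2 -0.4 0 0 0" --pt "0 0 0.2 -0.4 0 0 0" --pt "0 0 0.2 -0.4 0 0 0" --pt "0 0 0.2 -0.4 0 0 0" --pt "0 0 0.2 -0.4 0 0 0"

```text
t: 22.7
tool_pos: [0.4505, -0.1466, 0.0614]
orientation: [0.707, 0.708, -0.003, 0.001]
contact_force: [-5.0, 0.1, 6.2]
finger_gap: 0.181
```

```bash
python3 - <<'E'
from h import *
st()
img=arm.snapshot('wrist');T=tool();cv2.imwrite('pics/w20.png',img)
E
```

```text
t 22.7 tcp [ 0.4505 -0.1466  0.0614] yawy 0.001 z [-0.003 -0.004 -1.   ] F [-5.   0.1  6.2] gap 0.181
```

View pics/w20.png

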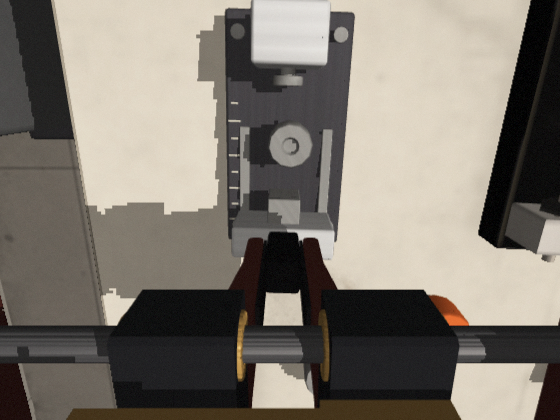

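move_arm --pt "0 0.6 0 0 0 0 0" --pt "0 1.2 0 0 0 0 0" --pt "0 1.8 0 0 0 0 0" --pt "0 2.4 0 0 0 0 0" --pt "0 3.0 0 0 0 0 0" --pt "0 3.4 0 0 0 0 0" --pt "0 3.7 0 0 0 0 0" --pt "0 3.7 0 0 0 0 0"

```text
t: 23.75
tool_pos: [0.4515, -0.1091, 0.0615]
orientation: [0.707, 0.708, -0.002, 0.001]
contact_force: [4.2, -1.8, -1.6]
finger_gap: 0.182
```

```bash
python3 - <<'E'
from h import *
st()
img=arm.snapshot('wrist');T=tool();cv2.imwrite('pics/w21.png',img)
E
```

```text
t 23.75 tcp [ 0.4515 -0.1091  0.0615] yawy 0.002 z [-0.001 -0.004 -1.   ] F [ 4.2 -1.8 -1.6] gap 0.182
```

View pics/w21.png

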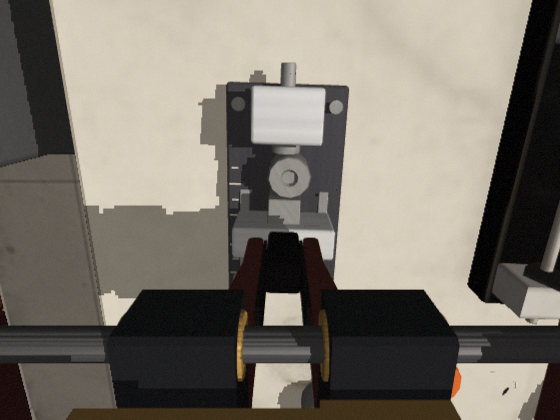

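move_arm --pt "0 0.15 0 0 0 0 0" --pt "0 0.3 0 0 0 0 0" --pt "0 0.35 0 0 0 0 0" --pt "0 0.35 0 0 0 0 0" --pt "0 0.35 0 0 0 0 0"

```text
t: 24.42
tool_pos: [0.4516, -0.1065, 0.0615]
orientation: [0.707, 0.707, -0.002, 0.002]
contact_force: [3.2, -6.3, -1.1]
finger_gap: 0.184
```

```bash
python3 - <<'E'
from h import *
st()
img=arm.snapshot('wrist');T=tool();cv2.imwrite('pics/w22.png',cv2.resize(img[50:290,200:380],None,fx=2.5,fy=2.5))
E
```

```text
t 24.43 tcp [ 0.4516 -0.1065  0.0615] yawy 0.001 z [-0.001 -0.005 -1.   ] F [ 3.2 -6.3 -1.1] gap 0.184
```

View pics/w22.png

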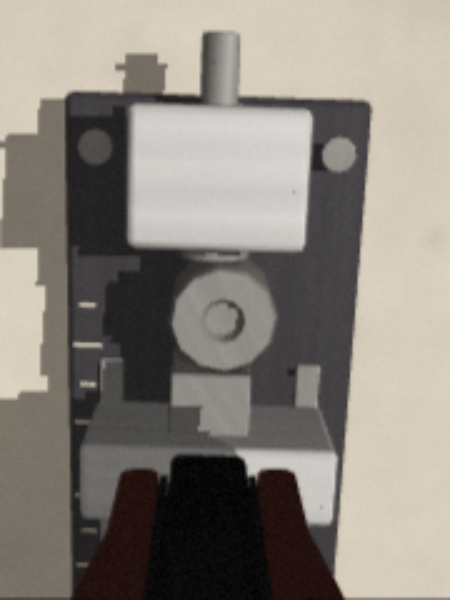

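move_arm --pt "0 0.15 0 0 0 0 0" --pt "0 0.15 0 0 0 0 0" --pt "0 0.15 0 0 0 0 0" --pt "0 0.15 0 0 0 0 0" --pt "0 0.15 0 0 0 0 0"

```text
t: 25.1
tool_pos: [0.4516, -0.1061, 0.0615]
orientation: [0.707, 0.707, -0.003, 0.002]
contact_force: [2.5, -7.2, -1.1]
finger_gap: 0.177
```

move_arm --pt "0 -0.7 0 0 0 0 0" --pt "0 -1.4 0 0 0 0 0" --pt "0 -2.1 0 0 0 0 0" --pt "0 -2.8 0 0 0 0 0" --pt "0 -3.5 0 0 0 0 0" --pt "0 -3.9 0 0 0 0 0" --pt "0 -4.1 0 0 0 0 0" --pt "0 -4.1 0 0 0 0 0"

```text
t: 26.1
tool_pos: [0.4505, -0.1474, 0.0614]
orientation: [0.707, 0.707, -0.003, 0.001]
contact_force: [-4.1, 1.8, 1.9]
finger_gap: 0.181
```

```bash
python3 - <<'E'
from h import *
st()
img=arm.snapshot('wrist');T=tool();cv2.imwrite('pics/w23.png',cv2.resize(img[0:290,180:400],None,fx=2.05,fy=2.05))
print(*lm('wrist','roller_thin'))
E
```

```text
t 26.1 tcp [ 0.4505 -0.1474  0.0614] yawy -0.0 z [-0.003 -0.007 -1.   ] F [-4.1  1.8  1.9] gap 0.181
(0.68, array([ 0.4588, -0.0783,  0.0113])) (0.63, array([ 0.4501, -0.1495,  0.0653]))
```

View pics/w23.png

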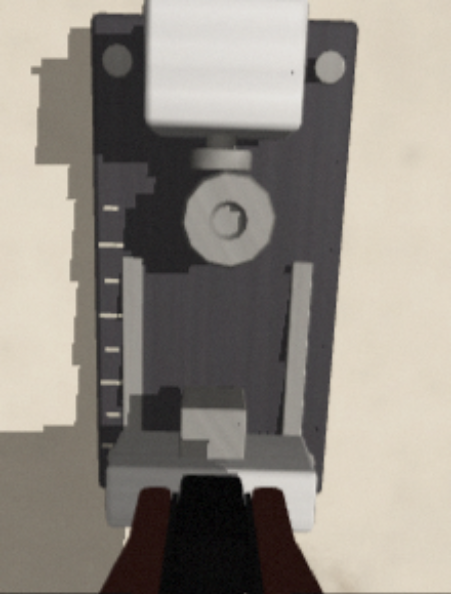

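move_arm --pt "0.45 0 0 0 0 0 0" --pt "0.45 0 0 0 0 0 0" --pt "0.45 0 0 -3 0 0 0" --pt "0.45 0 0 -6 0 0 0" --pt "0.45 6.7 0.35 -6 0 0 0" --pt "0.45 6.7 0.35 -4 0 0 0" --pt "0.45 6.7 0.35 -2 0 0 0" --pt "0.45 6.7 0.35 -2 0 0 0"

```text
t: 27.2
tool_pos: [0.4539, -0.0801, 0.0804]
orientation: [0.707, 0.707, -0.004, 0.001]
contact_force: [0.2, -0.4, -0.2]
finger_gap: 0.45
```

```bash
python3 - <<'E'
from h import *
st()
img=arm.snapshot('wrist');T=tool();cv2.imwrite('pics/w24.png',img)
print(*lm('wrist','roller_thin'))
E
```

```text
t 27.2 tcp [ 0.4539 -0.0801  0.0804] yawy 0.001 z [-0.004 -0.007 -1.   ] F [ 0.2 -0.4 -0.2] gap 0.45
(0.84, array([ 0.4562, -0.0739,  0.0131])) (0.58, array([ 0.4572, -0.0681,  0.0272]))
```

View pics/w24.png

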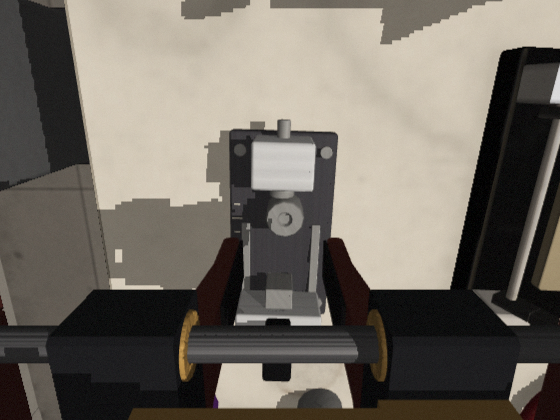

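move_arm --pt "0.45 0 0.1 2.5 0 0 0" --pt "0.45 0 0.1 5 0 0 0" --pt "0.45 0 0.1 5.7 0 0 0" --pt "0.45 0 0.1 5.7 0 0 0" --pt "0 0 0.1 5.7 0 0 0" --pt "0 0 0.1 5.7 0 0 0" --pt "0 0 0.1 5.7 0 0 0" --pt "0 0 0.1 5.7 0 0 0"

```text
t: 28.3
tool_pos: [0.4562, -0.0809, 0.0252]
orientation: [0.707, 0.707, -0.003, 0.002]
contact_force: [-1.1, -0.9, 6.8]
finger_gap: 0.261
```

```bash
python3 - <<'E'
from h import *
st()
E
```

```text
t 28.3 tcp [ 0.4562 -0.0809  0.0252] yawy -0.0 z [-0.001 -0.007 -1.   ] F [-1.1 -0.9  6.8] gap 0.261
```

move_arm --pt "0 0 0 -2 0 0 0" --pt "0 0 0 -7 0 0 0" --pt "0 0 0 -12 0 0 0" --pt "0 4 1 -17.5 0 0 -0.18" --pt "0 9 4 -17.5 0 0 -0.36" --pt "0 14 7 -17.5 0 0 -0.54" --pt "0 18.9 10.5 -17.5 0 0 -0.72" --pt "0 18.9 10.5 -17.5 0 0 -0.9"

```text
t: 29.3
tool_pos: [0.5624, 0.115, 0.1991]
orientation: [0.324, 0.946, -0.002, 0.001]
contact_force: [-0.7, 0.1, -1.1]
finger_gap: 0.263
```

```bash
python3 - <<'E'
from h import *
st()
print(delta([0.5613,0.108,0.19],down(np.pi/2+.015)))
E
```

```text
t 29.3 tcp [0.5624 0.115  0.1991] yawy 0.912 z [ 0.    -0.003 -1.   ] F [-0.7  0.1 -1.1] gap 0.263
(array([-0.34, -0.62,  0.91]), array([-0.003,  0.001, -0.674]))
```

move_arm --pt "0 -0.3 -0.6 0.5 0 0 -0.18" --pt "0 -0.3 -0.6 0.9 0 0 -0.36" --pt "0 -0.3 -0.6 0.9 0 0 -0.54" --pt "0 -0.3 -0.6 0.9 0 0 -0.67" --pt "0 -0.3 -0.6 0.9 0 0 -0.67"

```text
t: 29.92
tool_pos: [0.5609, 0.1081, 0.1898]
orientation: [-0.005, 1.0, -0.002, -0.0]
contact_force: [0.3, 0.2, -0.2]
finger_gap: 0.265
```

```bash
python3 - <<'E'
from h import *
st()
img=arm.snapshot('wrist');T=tool();cv2.imwrite('pics/w25.png',img)
for l in('bay_right','bay_mid','bay_left','case','roller_thin'): print(l,*lm('wrist',l,T))
arm.snapshot('top');
for l in('bay_right','bay_mid','bay_left','case'): print(l,*lm('top',l))
E
```

```text
t 29.93 tcp [0.5609 0.1081 0.1898] yawy 1.58 z [-0.001 -0.003 -1.   ] F [ 0.3  0.2 -0.2] gap 0.265
bay_right (0.88, array([0.5559, 0.1037, 0.0118])) (0.18, array([ 0.4494, -0.1208,  0.0195]))
bay_mid (0.7, array([0.5558, 0.1962, 0.0161]))
bay_left (0.87, array([0.5619, 0.2862, 0.0136]))
case (0.72, array([ 5.561e-01,  2.001e-01, -4.000e-04]))
roller_thin (0.85, array([0.5551, 0.1074, 0.1751]))
bay_right
bay_mid (0.51, array([ 0.578 , -0.4248,  0.0033]))
bay_left (0.91, array([0.56  , 0.2896, 0.0133])) (0.56, array([ 0.4599, -0.4757, -0.001 ]))
case (0.83, array([ 5.579e-01,  1.957e-01, -2.000e-04]))
```

View pics/w25.png

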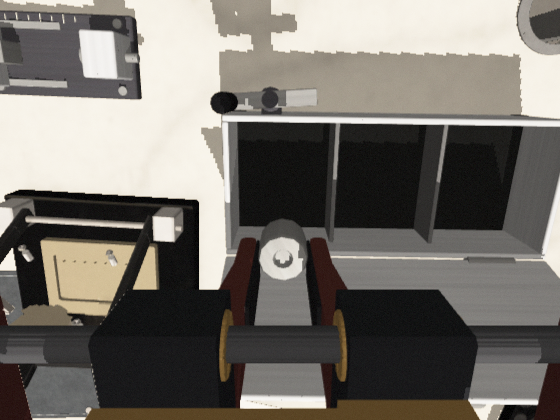

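move_arm --pt "0 0.4 -0.2 2 0 0 0" --pt "0 0.4 -0.2 5 0 0 0" --pt "0 0.4 -0.2 8 0 0 0" --pt "0 0.4 -0.2 11 0 0 0" --pt "0 0.4 -0.2 13.5 0 0 0" --pt "0 0.4 -0.2 15 0 0 0" --pt "0 0.4 -0.2 15.7 0 0 0" --pt "0 0.4 -0.2 15.7 0 0 0"

```text
t: 31.48
tool_pos: [0.5573, 0.106, 0.0332]
orientation: [-0.005, 1.0, -0.002, 0.0]
contact_force: [0.5, 1.2, -0.8]
finger_gap: 0.26
```

```bash
python3 - <<'E'
from h import *
st()
img=arm.snapshot('wrist');T=tool();cv2.imwrite('pics/w26.png',img)
E
```

```text
t 31.48 tcp [0.5573 0.106  0.0332] yawy 1.582 z [ 0.    -0.003 -1.   ] F [ 0.5  1.2 -0.8] gap 0.26
```

View pics/w26.png

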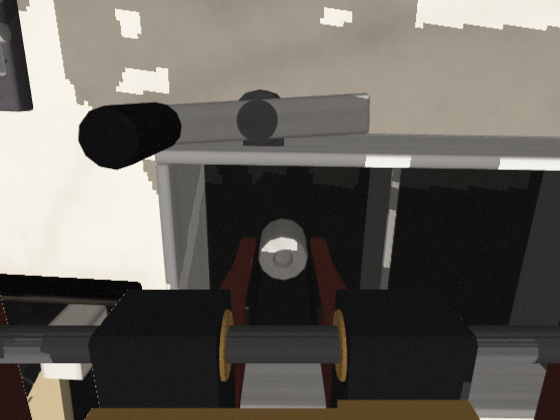

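move_arm --pt "0 0 0 0.2 0 0 0" --pt "0 0 0 0.4 0 0 0" --pt "0 0 0 0.6 0 0 0" --pt "0 0 0 0.6 0 0 0"

```text
t: 32.02
tool_pos: [0.5575, 0.106, 0.0275]
orientation: [-0.005, 1.0, -0.002, 0.0]
contact_force: [1.0, 0.2, -0.2]
finger_gap: 0.262
```

move_arm --pt "0 0 0 0.1 0 0 0" --pt "0 0 0 0.2 0 0 0" --pt "0 0 0 0.2 0 0 0"

```text
t: 32.4
tool_pos: [0.5575, 0.106, 0.0262]
orientation: [-0.005, 1.0, -0.002, 0.001]
contact_force: [-2.3, -0.8, 7.0]
finger_gap: 0.263
```

move_arm --pt "0.42 0 0 0 0 0 0" --pt "0.42 0 0 0 0 0 0" --pt "0.42 0 0 0 0 0 0" --pt "0.42 0 0 -4 0 0 0" --pt "0.42 0 0 -9 0 0 0" --pt "0.42 0 0 -15 0 0 0" --pt "0.42 0 0 -18 0 0 0" --pt "0.42 0 0 -18 0 0 0"

```text
t: 33.4
tool_pos: [0.5586, 0.1073, 0.2086]
orientation: [-0.005, 1.0, -0.002, 0.003]
contact_force: [-0.3, 0.6, 0.4]
finger_gap: 0.422
```

```bash
python3 - <<'E'
from h import *
st()
img=arm.snapshot('wrist');T=tool();cv2.imwrite('pics/w27.png',img)
for l in('roller_thin','bay_right'): print(l,*lm('wrist',l,T))
arm.snapshot('top');arm.snapshot('scene')
for n in('top','scene'):
  for l in('roller_mid','roller_thick'): print(n,l,*lm(n,l,k=4))
print(delta([0.467,-0.324-.06,0.20],down(0)))
E
```

```text
t 33.4 tcp [0.5586 0.1073 0.2086] yawy 1.581 z [ 0.006 -0.003 -1.   ] F [-0.3  0.6  0.4] gap 0.422
roller_thin (0.91, array([0.5512, 0.1065, 0.0135])) (0.58, array([0.5521, 0.1039, 0.0073]))
bay_right (0.63, array([0.5568, 0.1068, 0.0075])) (0.2, array([0.4886, 0.0691, 0.106 ]))
top roller_mid (0.47, array([ 0.4684, -0.3237,  0.0015]))
top roller_thick (0.67, array([ 4.806e-01, -2.600e-01, -1.000e-04])) (0.63, array([ 0.577 , -0.4229,  0.0042])) (0.61, array([ 0.3814, -0.2544,  0.0035])) (0.46, array([ 0.5583, -0.2244, -0.0015]))
scene roller_mid (0.49, array([0.5628, 0.2007, 0.0125])) (0.44, array([ 0.465 , -0.3279, -0.0015]))
scene roller_thick (0.68, array([ 0.3787, -0.255 , -0.0055])) (0.6, array([ 0.4855, -0.2581,  0.0026])) (0.49, array([ 0.5536, -0.2166, -0.0022]))
(array([  9.54, -48.97,   0.74]), array([-0.003,  0.003,  1.582]))
```

View pics/w27.png

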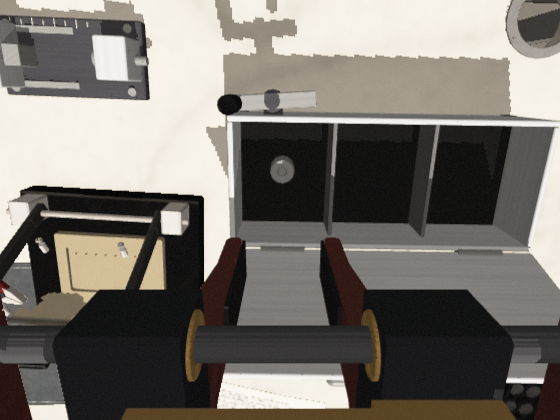

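move_arm --pt "0.6 3 -3 -4 0 0 0.18" --pt "0.6 5 -9 -4 0 0 0.36" --pt "0.6 6 -15 -4 0 0 0.54" --pt "0.6 7 -21 -4 0 0 0.72" --pt "0.6 8 -27 -4 0 0 0.9" --pt "0.6 9 -33 -4 0 0 1.08" --pt "0.6 9.5 -39 -4 0 0 1.26" --pt "0.6 9.5 -45 -4 0 0 1.44"

```text
t: 34.85
tool_pos: [0.4663, -0.3462, 0.2472]
orientation: [0.658, 0.753, -0.002, 0.001]
contact_force: [0.9, -0.5, 0.6]
finger_gap: 0.602
```

```bash
python3 - <<'E'
from h import *
st()
print(delta([0.467,-0.37,0.15],down(0)))
E
```

```text
t 34.85 tcp [ 0.4663 -0.3462  0.2472] yawy 0.136 z [-0.    -0.004 -1.   ] F [ 0.9 -0.5  0.6] gap 0.602
(array([-2.33, -0.24,  9.73]), array([-0.001,  0.004,  0.136]))
```

move_arm --pt "0.6 -1 0 5 0 0 0.14" --pt "0.6 -1 0 10 0 0 0.14" --pt "0.6 -1 0 12 0 0 0.14" --pt "0.6 -1 0 12 0 0 0.14"

```text
t: 35.35
tool_pos: [0.4673, -0.3558, 0.1265]
orientation: [0.708, 0.706, -0.002, 0.0]
contact_force: [-0.4, 0.0, 0.1]
finger_gap: 0.598
```

```bash
python3 - <<'E'
from h import *
st()
img=arm.snapshot('wrist');T=tool();cv2.imwrite('pics/w28.png',img)
for l in('roller_mid','roller_thick'): print(l,*lm('wrist',l,T))
E
```

```text
t 35.35 tcp [ 0.4673 -0.3558  0.1265] yawy -0.003 z [-0.002 -0.003 -1.   ] F [-0.4  0.   0.1] gap 0.598
roller_mid (0.87, array([ 0.469 , -0.3199,  0.0017]))
roller_thick (0.95, array([ 0.38  , -0.252 ,  0.0052])) (0.83, array([ 0.5588, -0.2289,  0.0019])) (0.71, array([ 0.4824, -0.2583,  0.0033]))
```

View pics/w28.png

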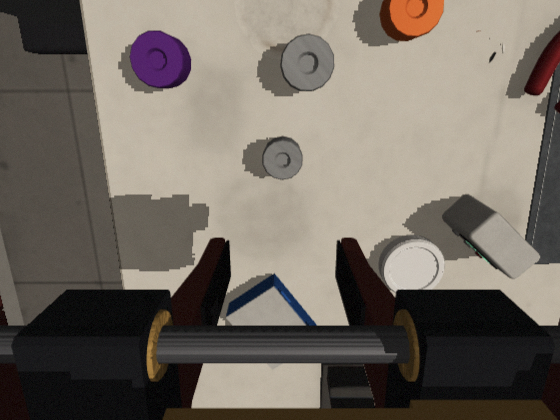

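```bash
python3 - <<'E'
from h import *
b=ray('wrist',282,158,.023);print(b,delta([b[0],b[1]-.003,0.011]))
E
```

```text
[ 0.46920127 -0.32577363  0.023     ] (array([ 2.89, -0.03, 11.81]), array([0., 0., 0.]))
```

move_arm --pt "0.6 2.9 0 3 0 0 0" --pt "0.6 2.9 0 6 0 0 0" --pt "0.6 2.9 0 9 0 0 0" --pt "0.6 2.9 0 11.4 0 0 0" --pt "0.6 2.9 0 11.6 0 0 0" --pt "0.6 2.9 0 11.6 0 0 0"

```text
t: 36.25
tool_pos: [0.4707, -0.3292, 0.0147]
orientation: [0.708, 0.706, -0.001, 0.004]
contact_force: [0.1, -0.7, 0.1]
finger_gap: 0.602
```

```bash
python3 - <<'E'
from h import *
st()
img=arm.snapshot('wrist');T=tool();cv2.imwrite('pics/w29.png',img)
for l in('roller_mid',): print(l,*lm('wrist',l,T))
E
```

```text
t 36.25 tcp [ 0.4707 -0.3292  0.0147] yawy -0.004 z [ 0.004 -0.007 -1.   ] F [ 0.1 -0.7  0.1] gap 0.602
roller_mid (0.77, array([ 4.647e-01, -3.179e-01,  2.000e-04]))
```

View pics/w29.png

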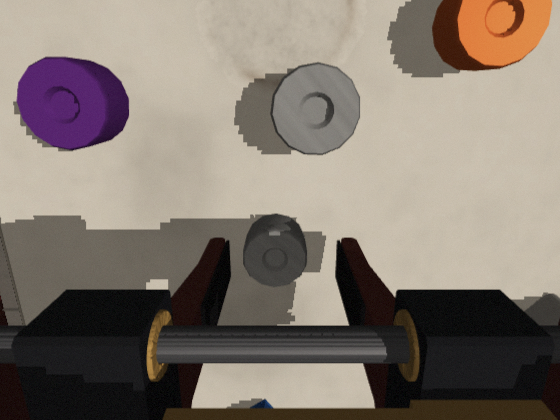

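move_arm --pt "0.6 0.3 -0.35 0.2 0 0 0" --pt "0.6 0.3 -0.35 0.3 0 0 0" --pt "0 0.3 -0.35 0.3 0 0 0" --pt "0 0.3 -0.35 0.3 0 0 0" --pt "0 0.3 -0.35 0.3 0 0 0" --pt "0 0.3 -0.35 0.3 0 0 0"

```text
t: 37.1
tool_pos: [0.4671, -0.3263, 0.0117]
orientation: [0.709, 0.706, -0.001, 0.004]
contact_force: [0.1, -0.2, -0.3]
finger_gap: 0.345
```

move_arm --pt "0 0 0 -3 0 0 0" --pt "0 0 0 -9 0 0 0" --pt "0 4 -1 -13 0 0 0" --pt "0 10 -1.4 -13 0 0 0" --pt "0 16 -1.4 -13 0 0 0" --pt "0 22 -1.4 -13 0 0 0" --pt "0 22.9 -1.4 -9 0 0 0" --pt "0 22.9 -1.4 -9 0 0 0"

```text
t: 38.1
tool_pos: [0.4515, -0.0955, 0.0983]
orientation: [0.708, 0.707, -0.002, 0.002]
contact_force: [-0.4, -0.8, -1.2]
finger_gap: 0.347
```

```bash
python3 - <<'E'
from h import *
st()
img=arm.snapshot('wrist');T=tool();cv2.imwrite('pics/w30.png',img)
for c,p in lm('wrist','roller_mid',T): print(c,p,(np.linalg.inv(T)@np.r_[p,1])[:3]*1000)
for l in('gauge_spot','plunger_face'): print(l,*lm('wrist',l,T))
for dx in(0,.003,.005,.008): print(dx,pix('wrist',(T@np.r_[dx,0,-.0125,1])[:3],T))
E
```

```text
t 38.1 tcp [ 0.4515 -0.0955  0.0983] yawy -0.001 z [-0.    -0.006 -1.   ] F [-0.4 -0.8 -1.2] gap 0.347
0.72 [ 0.4534 -0.0891  0.0887] [ 7.45561953  0.691016   10.72762312]
gauge_spot (0.7, array([ 0.4514, -0.0889,  0.0117]))
plunger_face (0.91, array([ 0.4598, -0.0673,  0.0245]))
0 [282.12869601 271.02595534]
0.003 [282.11548226 265.13627338]
0.005 [282.10659606 261.17548303]
0.008 [282.09314958 255.18206952]
```

View pics/w30.png

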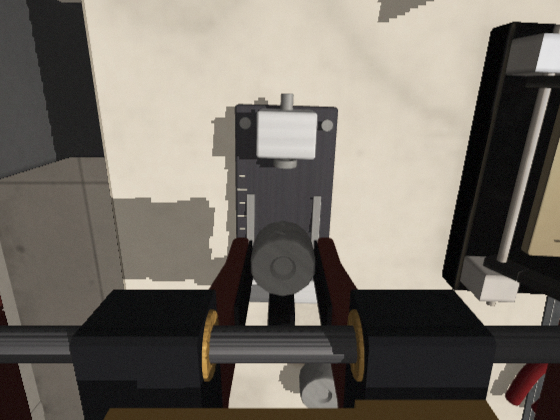

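move_arm --pt "0 -0.1 0 2 0 0 0" --pt "0 -0.1 0 4 0 0 0" --pt "0 -0.1 0 6 0 0 0" --pt "0 -0.1 0 7 0 0 0" --pt "0 -0.1 0 7.2 0 0 0" --pt "0 -0.1 0 7.2 0 0 0"

```text
t: 39.05
tool_pos: [0.4553, -0.0996, 0.0295]
orientation: [0.709, 0.705, -0.001, 0.005]
contact_force: [0.4, 0.3, -0.9]
finger_gap: 0.344
```

```bash
python3 - <<'E'
from h import *
st()
img=arm.snapshot('wrist');T=tool();cv2.imwrite('pics/w31.png',cv2.resize(img[60:340,140:400],None,fx=2,fy=2))
E
```

```text
t 39.05 tcp [ 0.4553 -0.0996  0.0295] yawy -0.006 z [ 0.007 -0.008 -1.   ] F [ 0.4  0.3 -0.9] gap 0.344
```

View pics/w31.png

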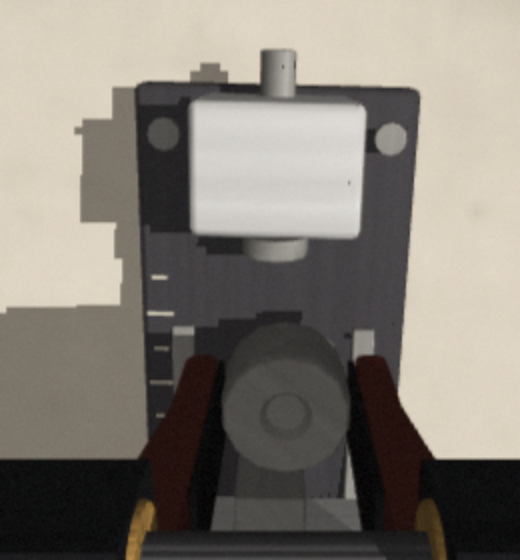

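move_arm --pt "0 0.3 -0.2 0.2 0 0 0" --pt "0 0.3 -0.2 0.4 0 0 0" --pt "0 0.3 -0.2 0.5 0 0 0" --pt "0 0.3 -0.2 0.5 0 0 0" --pt "0 0.3 -0.2 0.5 0 0 0"

```text
t: 39.72
tool_pos: [0.4534, -0.0966, 0.0245]
orientation: [0.709, 0.705, -0.0, 0.005]
contact_force: [-0.5, 0.2, -1.4]
finger_gap: 0.343
```

move_arm --pt "0 0 0 0.1 0 0 0" --pt "0 0 0 0.1 0 0 0"

```text
t: 39.98
tool_pos: [0.4536, -0.0966, 0.0237]
orientation: [0.709, 0.705, -0.0, 0.006]
contact_force: [0.3, 1.3, 2.5]
finger_gap: 0.346
```

move_arm --pt "0.5 0 0 0 0 0 0" --pt "0.5 0 0 0 0 0 0" --pt "0.5 0 0 0 0 0 0" --pt "0.5 0 0 -4 0 0 0" --pt "0.5 0 0 -8 0 0 0" --pt "0.5 -5 -0.2 -8 0 0 0" --pt "0.5 -5 -0.2 -8 0 0 0"

```text
t: 40.85
tool_pos: [0.4502, -0.1497, 0.1043]
orientation: [0.711, 0.703, -0.001, 0.006]
contact_force: [0.7, 0.4, -1.1]
finger_gap: 0.496
```

```bash
python3 - <<'E'
from h import *
st()
img=arm.snapshot('wrist');T=tool();cv2.imwrite('pics/w32.png',img)
for l in('roller_mid','jaw_post'): print(l,*lm('wrist',l,T))
print(delta([0.4505,-0.147,0.06],down(0)))
E
```

```text
t 40.85 tcp [ 0.4502 -0.1497  0.1043] yawy -0.012 z [ 0.007 -0.01  -1.   ] F [ 0.7  0.4 -1.1] gap 0.496
roller_mid (0.72, array([ 0.4523, -0.0895,  0.0108]))
jaw_post (0.84, array([ 0.4503, -0.1428,  0.0664]))
(array([-0.13, -0.02,  4.39]), array([ 0.007,  0.008, -0.006]))
```

View pics/w32.png

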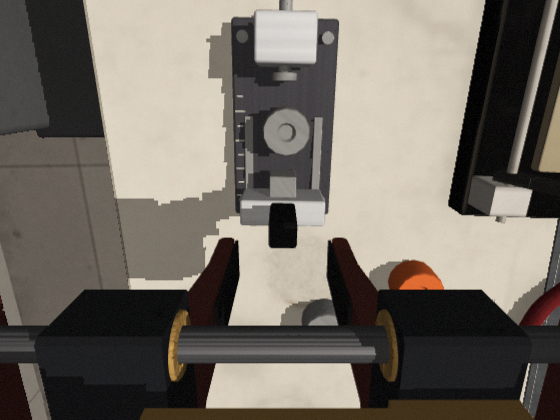

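move_arm --pt "0.5 0.2 0 2 0.007 0.008 -0.01" --pt "0.5 0.2 0 4.2 0.007 0.008 -0.01" --pt "0.5 0.2 0 4.2 0.007 0.008 -0.01" --pt "0 0.2 0 4.2 0.007 0.008 -0.01" --pt "0 0.2 0 4.2 0.007 0.008 -0.01" --pt "0 0.2 0 4.2 0.007 0.008 -0.01" --pt "0 0.2 0 4.2 0.007 0.008 -0.01"

```text
t: 41.88
tool_pos: [0.4505, -0.1438, 0.0624]
orientation: [0.706, 0.708, -0.0, -0.0]
contact_force: [-2.4, 0.2, 5.7]
finger_gap: 0.18
```

```bash
python3 - <<'E'
from h import *
st()
img=arm.snapshot('wrist');T=tool();cv2.imwrite('pics/w33.png',img)
E
```

```text
t 41.88 tcp [ 0.4505 -0.1438  0.0624] yawy 0.003 z [-0.001 -0.    -1.   ] F [-2.4  0.2  5.7] gap 0.18
```

View pics/w33.png

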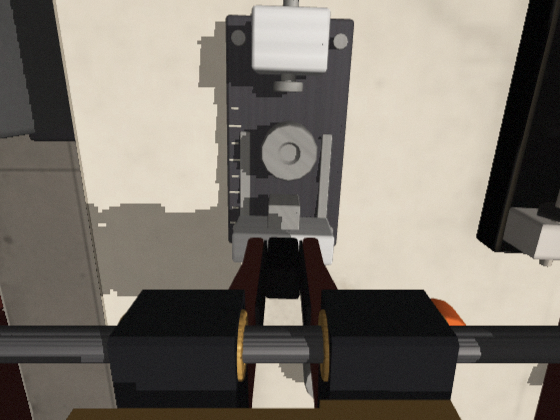

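move_arm --pt "0 0.5 0 0 0 0 0" --pt "0 1.0 0 0 0 0 0" --pt "0 1.5 0 0 0 0 0" --pt "0 2.0 0 0 0 0 0" --pt "0 2.5 0 0 0 0 0" --pt "0 2.9 0 0 0 0 0" --pt "0 3.1 0 0 0 0 0" --pt "0 3.1 0 0 0 0 0"

```text
t: 42.92
tool_pos: [0.4512, -0.1125, 0.0624]
orientation: [0.706, 0.708, 0.0, 0.0]
contact_force: [3.3, -2.9, -5.5]
finger_gap: 0.178
```

move_arm --pt "0 0.15 0 0 0 0 0" --pt "0 0.3 0 0 0 0 0" --pt "0 0.35 0 0 0 0 0" --pt "0 0.35 0 0 0 0 0" --pt "0 0.35 0 0 0 0 0" --pt "0 0.35 0 0 0 0 0"

```text
t: 43.68
tool_pos: [0.4514, -0.11, 0.0625]
orientation: [0.706, 0.708, -0.0, 0.001]
contact_force: [2.7, -6.7, -4.4]
finger_gap: 0.179
```

```bash
python3 - <<'E'
from h import *
st()
img=arm.snapshot('wrist');T=tool();cv2.imwrite('pics/w34.png',cv2.resize(img[50:290,200:380],None,fx=2.5,fy=2.5))
E
```

```text
t 43.67 tcp [ 0.4514 -0.11    0.0625] yawy 0.002 z [ 0.001 -0.002 -1.   ] F [ 2.7 -6.7 -4.4] gap 0.179
```

View pics/w34.png

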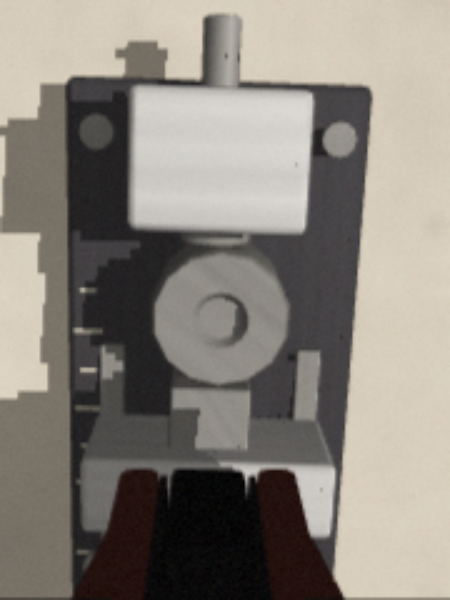

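move_arm --pt "0 0 0 0 0 0 0" --pt "0 0 0 0 0 0 0" --pt "0 -0.8 0 0 0 0 0" --pt "0 -1.6 0 0 0 0 0" --pt "0 -2.4 0 0 0 0 0" --pt "0 -3.1 0 0 0 0 0" --pt "0 -3.45 0 0 0 0 0" --pt "0 -3.45 0 0 0 0 0"

```text
t: 44.72
tool_pos: [0.4505, -0.1439, 0.0623]
orientation: [0.706, 0.708, -0.0, -0.0]
contact_force: [-3.6, 5.5, 2.7]
finger_gap: 0.177
```

```bash
python3 - <<'E'
from h import *
st()
img=arm.snapshot('wrist');T=tool();cv2.imwrite('pics/w35.png',cv2.resize(img[0:290,180:400],None,fx=2.05,fy=2.05))
print(*lm('wrist','roller_mid'))
E
```

```text
t 44.73 tcp [ 0.4505 -0.1439  0.0623] yawy 0.002 z [-0.001 -0.001 -1.   ] F [-3.6  5.5  2.7] gap 0.177
(0.55, array([ 0.454 , -0.072 ,  0.0118]))
```

View pics/w35.png

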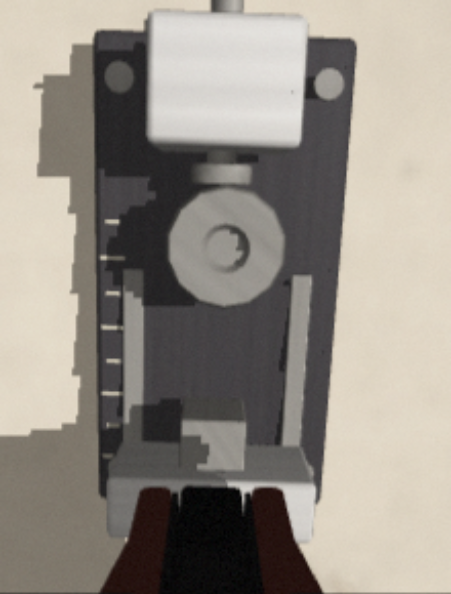

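move_arm --pt "0.55 0 0 0 0 0 0" --pt "0.55 0 0 0 0 0 0" --pt "0.55 0 0 -3 0 0 0" --pt "0.55 0 0 -6 0 0 0" --pt "0.55 6.3 0.3 -6 0 0 0" --pt "0.55 6.3 0.3 -4 0 0 0" --pt "0.55 6.3 0.3 -2 0 0 0" --pt "0.55 6.3 0.3 -2 0 0 0"

```text
t: 45.82
tool_pos: [0.4528, -0.0811, 0.0815]
orientation: [0.706, 0.708, -0.001, -0.001]
contact_force: [0.1, -0.6, 0.7]
finger_gap: 0.553
```

```bash
python3 - <<'E'
from h import *
st()
img=arm.snapshot('wrist');T=tool();cv2.imwrite('pics/w36.png',img)
print(*lm('wrist','roller_mid'))
E
```

```text
t 45.83 tcp [ 0.4528 -0.0811  0.0815] yawy 0.003 z [-0.003 -0.001 -1.   ] F [ 0.1 -0.6  0.7] gap 0.553
(0.8, array([ 0.4557, -0.0773,  0.0121]))
```

View pics/w36.png

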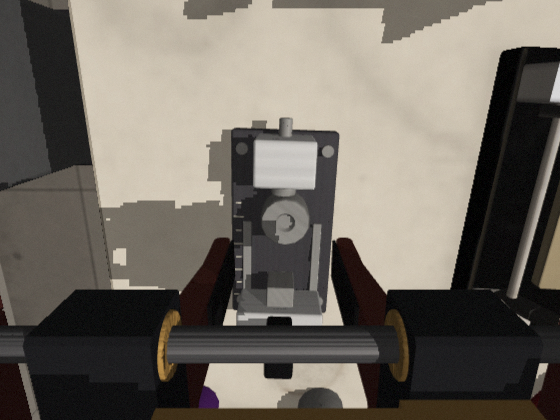

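move_arm --pt "0.55 0 0.15 2.5 0 0 0" --pt "0.55 0 0.15 5 0 0 0" --pt "0.55 0 0.15 5.8 0 0 0" --pt "0.55 0 0.15 5.8 0 0 0" --pt "0 0 0.15 5.8 0 0 0" --pt "0 0 0.15 5.8 0 0 0" --pt "0 0 0.15 5.8 0 0 0" --pt "0 0 0.15 5.8 0 0 0"

```text
t: 46.92
tool_pos: [0.4556, -0.0814, 0.0254]
orientation: [0.706, 0.708, -0.0, 0.001]
contact_force: [-1.7, -1.3, 7.1]
finger_gap: 0.342
```

```bash
python3 - <<'E'
from h import *
st()
T=tool();print(T[:3,:3].T@(np.array([.558,.197,.2])-T[:3,3])*100)
E
```

```text
t 46.92 tcp [ 0.4556 -0.0814  0.0254] yawy 0.002 z [ 0.    -0.002 -1.   ] F [-1.7 -1.3  7.1] gap 0.342
[ 27.79099364  10.3034008  -17.50371792]
```

move_arm --pt "0 0 0 -2 0 0 0" --pt "0 0 0 -7 0 0 0" --pt "0 0 0 -12 0 0 0" --pt "0 4 1 -17.5 0 0 -0.18" --pt "0 9 4 -17.5 0 0 -0.36" --pt "0 14 7 -17.5 0 0 -0.54" --pt "0 19.5 10 -17.5 0 0 -0.72" --pt "0 25 10.3 -17.5 0 0 -0.9"

```text
t: 47.92
tool_pos: [0.5597, 0.1704, 0.1997]
orientation: [0.326, 0.945, -0.0, 0.0]
contact_force: [0.3, 0.6, -1.2]
finger_gap: 0.345
```

```bash
python3 - <<'E'
from h import *
st()
print(delta([0.558,0.197,0.19],down(np.pi/2+.015)))
E
```

```text
t 47.92 tcp [0.5597 0.1704 0.1997] yawy 0.906 z [ 0.001 -0.001 -1.   ] F [ 0.3  0.6 -1.2] gap 0.345
(array([1.78, 1.99, 0.97]), array([-0.   ,  0.001, -0.68 ]))
```

move_arm --pt "0 1.8 2.0 0.5 0 0 -0.18" --pt "0 1.8 2.0 0.9 0 0 -0.36" --pt "0 1.8 2.0 0.9 0 0 -0.54" --pt "0 1.8 2.0 0.9 0 0 -0.68" --pt "0 1.8 2.0 0.9 0 0 -0.68"

```text
t: 48.55
tool_pos: [0.5577, 0.197, 0.1904]
orientation: [-0.007, 1.0, -0.0, -0.0]
contact_force: [0.9, 0.6, -0.8]
finger_gap: 0.34
```

```bash
python3 - <<'E'
from h import *
st()
img=arm.snapshot('wrist');T=tool();cv2.imwrite('pics/w37.png',img)
for l in('bay_right','bay_mid','bay_left','case','roller_mid'): print(l,*lm('wrist',l,T))
E
```

```text
t 48.55 tcp [0.5577 0.197  0.1904] yawy 1.584 z [-0. -0. -1.] F [ 0.9  0.6 -0.8] gap 0.34
bay_right (0.62, array([0.5546, 0.1055, 0.0099]))
bay_mid (0.83, array([0.5564, 0.1977, 0.013 ]))
bay_left (0.9, array([0.5614, 0.2862, 0.011 ]))
case (0.71, array([ 0.5576,  0.1986, -0.0049]))
roller_mid (0.97, array([0.557 , 0.2007, 0.1776]))
```

View pics/w37.png

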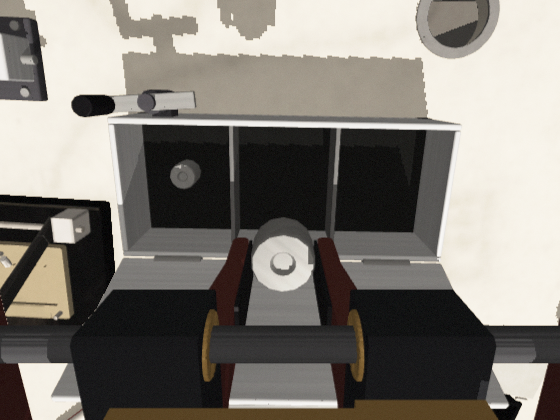

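move_arm --pt "0 0 0 2 0 0 0" --pt "0 0 0 5 0 0 0" --pt "0 0 0 8 0 0 0" --pt "0 0 0 11 0 0 0" --pt "0 0 0 13.5 0 0 0" --pt "0 0 0 15 0 0 0" --pt "0 0 0 15.8 0 0 0" --pt "0 0 0 15.8 0 0 0"

```text
t: 49.85
tool_pos: [0.5581, 0.1972, 0.0328]
orientation: [-0.007, 1.0, -0.0, 0.001]
contact_force: [0.3, 0.2, -0.9]
finger_gap: 0.345
```

```bash
python3 - <<'E'
from h import *
st()
img=arm.snapshot('wrist');T=tool();cv2.imwrite('pics/w38.png',img)
E
```

```text
t 49.85 tcp [0.5581 0.1972 0.0328] yawy 1.585 z [ 0.001 -0.001 -1.   ] F [ 0.3  0.2 -0.9] gap 0.345
```

View pics/w38.png

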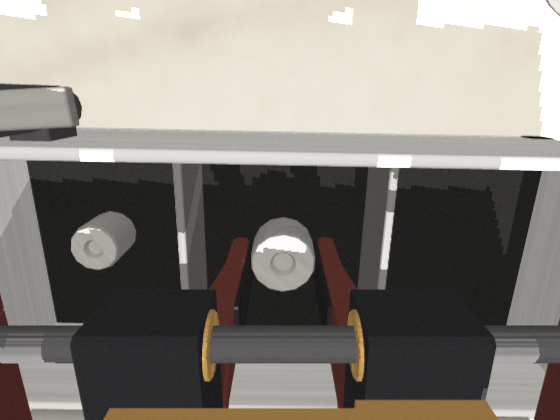

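move_arm --pt "0 0 0 0.2 0 0 0" --pt "0 0 0 0.4 0 0 0" --pt "0 0 0 0.6 0 0 0" --pt "0 0 0 0.65 0 0 0" --pt "0 0 0 0.65 0 0 0"

```text
t: 50.52
tool_pos: [0.5584, 0.1973, 0.0268]
orientation: [-0.007, 1.0, -0.0, 0.001]
contact_force: [0.1, -0.6, -0.1]
finger_gap: 0.343
```

move_arm --pt "0 0 0 0.1 0 0 0" --pt "0 0 0 0.1 0 0 0"

```text
t: 50.78
tool_pos: [0.5585, 0.1974, 0.0265]
orientation: [-0.007, 1.0, -0.0, 0.001]
contact_force: [-0.8, -1.9, 4.6]
finger_gap: 0.345
```

move_arm --pt "0.48 0 0 0 0 0 0" --pt "0.48 0 0 0 0 0 0" --pt "0.48 0 0 0 0 0 0" --pt "0.48 0 0 -4 0 0 0" --pt "0.48 0 0 -9 0 0 0" --pt "0.48 0 0 -15 0 0 0" --pt "0.48 0 0 -21 0 0 0" --pt "0.48 0 0 -22 0 0 0"

```text
t: 51.78
tool_pos: [0.5594, 0.1993, 0.2508]
orientation: [-0.007, 1.0, 0.001, 0.004]
contact_force: [0.6, -0.8, -0.0]
finger_gap: 0.481
```

```bash
python3 - <<'E'
from h import *
st()
img=arm.snapshot('wrist');T=tool();cv2.imwrite('pics/w39.png',img)
for l in('roller_mid','bay_mid'): print(l,*lm('wrist',l,T))
arm.snapshot('top');arm.snapshot('scene')
for n in('top','scene'):
  for l in('roller_thick',): print(n,l,*lm(n,l,k=4))
print(delta([0.482,-0.259-.03,0.25],down(0)))
E
```

```text
t 51.77 tcp [0.5594 0.1993 0.2508] yawy 1.585 z [ 0.008  0.002 -1.   ] F [ 0.6 -0.8 -0. ] gap 0.481
roller_mid (0.91, array([0.5577, 0.1996, 0.0136]))
bay_mid (0.88, array([0.5544, 0.1943, 0.0117]))
top roller_thick (0.69, array([ 0.559 , -0.2252, -0.0018])) (0.61, array([ 0.4827, -0.2613, -0.0011]))
scene roller_thick (0.69, array([0.5605, 0.1104, 0.0143])) (0.64, array([ 0.4853, -0.2557,  0.0024])) (0.64, array([ 0.3829, -0.2602, -0.0027])) (0.45, array([ 0.555 , -0.217 , -0.0027]))
(array([  8.21, -48.49,  -0.44]), array([-2.000e-03,  1.000e-03,  1.585e+00]))
```

View pics/w39.png

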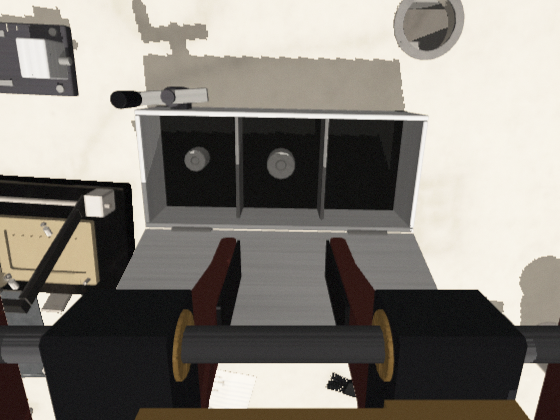

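Thin (197,159) and mid (281,163) both stand in their bays. Back for the thick grey one at about (0.483, −0.259), not orange (0.557, −0.22) or purple (0.38, −0.255).

move_arm --pt "0.75 2 -6 -1 0 0 0.18" --pt "0.75 4 -12 -1 0 0 0.36" --pt "0.75 5 -18 -1 0 0 0.54" --pt "0.75 6 -24 -1 0 0 0.72" --pt "0.75 7 -30 -1 0 0 0.9" --pt "0.75 8 -36 -1 0 0 1.08" --pt "0.75 8.2 -42 -0.5 0 0 1.26" --pt "0.75 8.2 -48 -0.5 0 0 1.44"

```text
t: 53.12
tool_pos: [0.4808, -0.286, 0.2493]
orientation: [0.656, 0.754, -0.001, -0.001]
contact_force: [0.6, -0.2, -0.1]
finger_gap: 0.748
```

```bash
python3 - <<'E'
from h import *
st()
print(delta([0.483,-0.295,0.13],down(0)))
E
```

```text
t 53.12 tcp [ 0.4808 -0.286   0.2493] yawy 0.139 z [-0.002 -0.001 -1.   ] F [ 0.6 -0.2 -0.1] gap 0.748
(array([-0.91,  0.12, 11.93]), array([-0.003,  0.001,  0.139]))
```

move_arm --pt "0.65 -0.9 0.1 5 0 0 0.14" --pt "0.65 -0.9 0.1 10 0 0 0.14" --pt "0.65 -0.9 0.1 12 0 0 0.14" --pt "0.65 -0.9 0.1 12 0 0 0.14"

```text
t: 53.62
tool_pos: [0.4822, -0.2941, 0.1283]
orientation: [0.707, 0.707, -0.001, -0.002]
contact_force: [-0.3, 0.6, 0.4]
finger_gap: 0.651
```

```bash
python3 - <<'E'
from h import *
st()
img=arm.snapshot('wrist');T=tool();cv2.imwrite('pics/w40.png',img)
for l in('roller_thick',): print(l,*lm('wrist',l,T))
E
```

```text
t 53.62 tcp [ 0.4822 -0.2941  0.1283] yawy -0.0 z [-0.005  0.001 -1.   ] F [-0.3  0.6  0.4] gap 0.651
roller_thick (0.73, array([ 0.3798, -0.2526,  0.0011])) (0.69, array([ 0.5578, -0.2255,  0.0007])) (0.67, array([ 0.484 , -0.2556,  0.0058]))
```

View pics/w40.png

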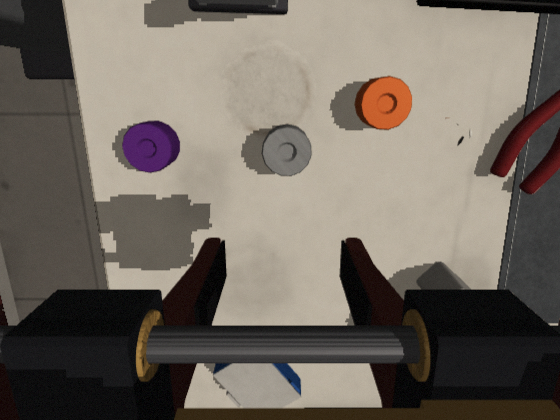

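move_arm --pt "0.65 3.2 0.1 3 0 0 0" --pt "0.65 3.2 0.1 6 0 0 0" --pt "0.65 3.2 0.1 9 0 0 0" --pt "0.65 3.2 0.1 11 0 0 0" --pt "0.65 3.2 0.1 11.5 0 0 0" --pt "0.65 3.2 0.1 11.5 0 0 0"

```text
t: 54.48
tool_pos: [0.4856, -0.2633, 0.0165]
orientation: [0.707, 0.707, -0.001, 0.001]
contact_force: [0.9, 0.1, 0.4]
finger_gap: 0.65
```

```bash
python3 - <<'E'
from h import *
st()
img=arm.snapshot('wrist');T=tool();cv2.imwrite('pics/w41.png',img)
for dx in(-.003,0,.003,.005,.008): print(dx,pix('wrist',np.r_[T[0,3],T[1,3]+dx,.023],T))
E
```

```text
t 54.48 tcp [ 0.4856 -0.2633  0.0165] yawy -0.001 z [ 0.001 -0.002 -1.   ] F [0.9 0.1 0.4] gap 0.65
-0.003 [282.1715258  270.49967858]
0 [282.15422433 264.85002935]
0.003 [282.13674675 259.14287521]
0.005 [282.12499586 255.30572358]
0.008 [282.10721875 249.50075797]
```

View pics/w41.png

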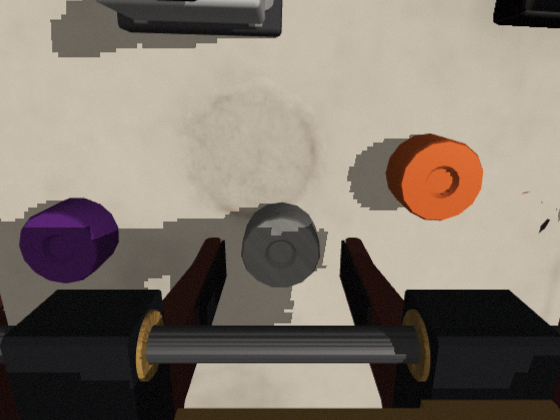

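move_arm --pt "0.65 0.4 -0.1 0.2 0 0 0" --pt "0.65 0.4 -0.1 0.4 0 0 0" --pt "0 0.4 -0.1 0.45 0 0 0" --pt "0 0.4 -0.1 0.45 0 0 0" --pt "0 0.4 -0.1 0.45 0 0 0" --pt "0 0.4 -0.1 0.45 0 0 0"

```text
t: 55.28
tool_pos: [0.4847, -0.2595, 0.0122]
orientation: [0.707, 0.707, -0.001, 0.001]
contact_force: [-0.6, -1.1, 0.4]
finger_gap: 0.422
```

```bash
python3 - <<'E'
from h import *
st()
print(delta([.4525,-.0965,.1],down(0)))
E
```

```text
t 55.27 tcp [ 0.4847 -0.2595  0.0122] yawy -0.001 z [ 0.001 -0.003 -1.   ] F [-0.6 -1.1  0.4] gap 0.422
(array([16.27, -3.23, -8.82]), array([ 0.001,  0.003, -0.001]))
```

move_arm --pt "0 0 0 -3 0 0 0" --pt "0 0 -1 -8 0 0 0" --pt "0 4 -3 -13 0 0 0" --pt "0 9 -3.2 -13 0 0 0" --pt "0 14 -3.2 -13 0 0 0" --pt "0 16.2 -3.2 -11 0 0 0" --pt "0 16.2 -3.2 -9 0 0 0" --pt "0 16.2 -3.2 -9 0 0 0"

```text
t: 56.28
tool_pos: [0.4515, -0.0968, 0.1007]
orientation: [0.707, 0.707, -0.001, -0.0]
contact_force: [-0.6, -0.1, -1.0]
finger_gap: 0.424
```

```bash
python3 - <<'E'
from h import *
st()
img=arm.snapshot('wrist');T=tool();cv2.imwrite('pics/w42.png',img)
for c,p in lm('wrist','roller_thick',T): print(c,p,(np.linalg.inv(T)@np.r_[p,1])[:3]*1000)
E
```

```text
t 56.27 tcp [ 0.4515 -0.0968  0.1007] yawy 0.0 z [-0.002 -0.002 -1.   ] F [-0.6 -0.1 -1. ] gap 0.424
0.96 [ 0.4479 -0.0953  0.0895] [ 1.79732044 -4.3936857  11.98977951]
```

View pics/w42.png

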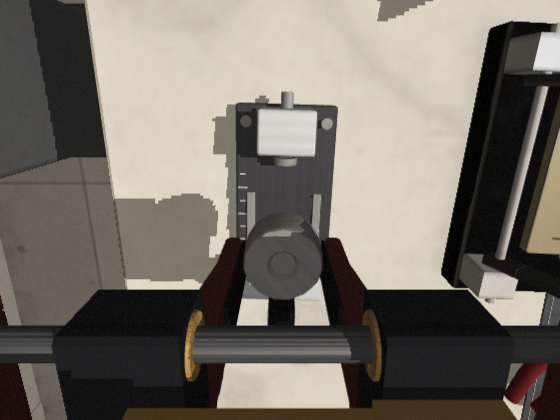

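move_arm --pt "0 0.1 0 2 0 0 0" --pt "0 0.1 0 4 0 0 0" --pt "0 0.1 0 6 0 0 0" --pt "0 0.1 0 7 0 0 0" --pt "0 0.1 0 7.3 0 0 0" --pt "0 0.1 0 7.3 0 0 0"

```text
t: 57.12
tool_pos: [0.4533, -0.0966, 0.0295]
orientation: [0.708, 0.707, -0.0, 0.001]
contact_force: [0.2, -0.0, -2.0]
finger_gap: 0.423
```

```bash
python3 - <<'E'
from h import *
st()
img=arm.snapshot('wrist');T=tool();cv2.imwrite('pics/w43.png',cv2.resize(img[60:340,140:400],None,fx=2,fy=2))
E
```

```text
t 57.12 tcp [ 0.4533 -0.0966  0.0295] yawy -0.001 z [ 0.001 -0.003 -1.   ] F [ 0.2 -0.  -2. ] gap 0.423
```

View pics/w43.png

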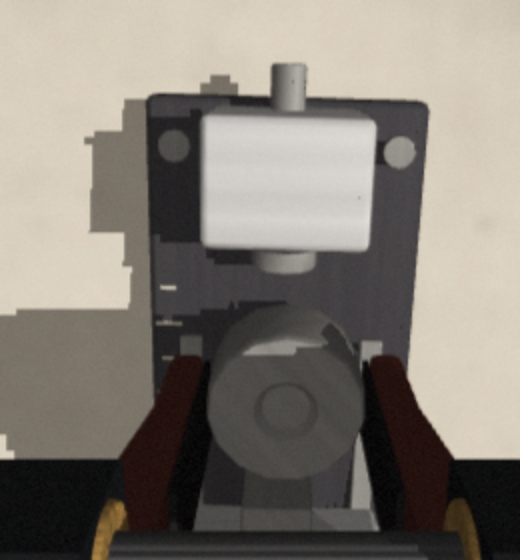

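Aligned. Lower to contact.

move_arm --pt "0 0 0 0.2 0 0 0" --pt "0 0 0 0.4 0 0 0" --pt "0 0 0 0.5 0 0 0" --pt "0 0 0 0.55 0 0 0" --pt "0 0 0 0.55 0 0 0"

```text
t: 57.8
tool_pos: [0.4534, -0.0965, 0.0241]
orientation: [0.708, 0.707, -0.0, 0.002]
contact_force: [-0.6, 0.2, -0.2]
finger_gap: 0.421
```

move_arm --pt "0 0 0 0.1 0 0 0" --pt "0 0 0 0.1 0 0 0"

```text
t: 58.05
tool_pos: [0.4534, -0.0965, 0.024]
orientation: [0.708, 0.707, -0.001, 0.002]
contact_force: [-4.5, 0.9, 14.2]
finger_gap: 0.422
```

move_arm --pt "0.6 0 0 0 0 0 0" --pt "0.6 0 0 0 0 0 0" --pt "0.6 0 0 0 0 0 0" --pt "0.6 0 0 -4 0 0 0" --pt "0.6 0 0 -8 0 0 0" --pt "0.6 -4.8 -0.3 -8 0 0 0" --pt "0.6 -4.8 -0.3 -8 0 0 0"

```text
t: 58.92
tool_pos: [0.4498, -0.1479, 0.1042]
orientation: [0.71, 0.705, -0.001, 0.002]
contact_force: [-0.1, 0.2, 0.5]
finger_gap: 0.597
```

```bash
python3 - <<'E'
from h import *
st()
img=arm.snapshot('wrist');T=tool();cv2.imwrite('pics/w44.png',img)
print(delta([0.4505,-0.145,0.061],down(0)))
E
```

```text
t 58.92 tcp [ 0.4498 -0.1479  0.1042] yawy -0.007 z [ 0.001 -0.006 -1.   ] F [-0.1  0.2  0.5] gap 0.597
(array([0.1 , 0.06, 4.3 ]), array([ 0.001,  0.004, -0.005]))
```

View pics/w44.png

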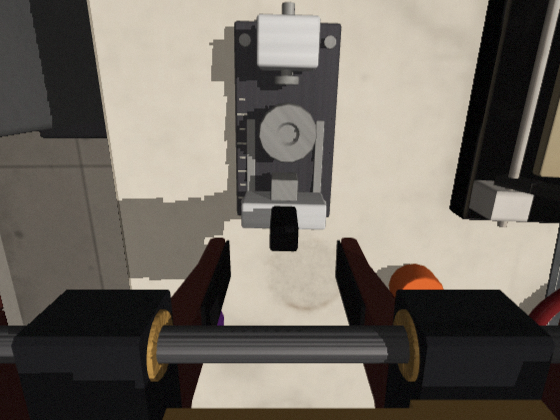

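move_arm --pt "0.6 0.1 0.1 2 0.001 0.004 -0.005" --pt "0.6 0.1 0.1 4.2 0.001 0.004 -0.005" --pt "0.6 0.1 0.1 4.2 0.001 0.004 -0.005" --pt "0 0.1 0.1 4.2 0.001 0.004 -0.005" --pt "0 0.1 0.1 4.2 0.001 0.004 -0.005" --pt "0 0.1 0.1 4.2 0.001 0.004 -0.005" --pt "0 0.1 0.1 4.2 0.001 0.004 -0.005" --pt "0 0.1 0.1 4.2 0.001 0.004 -0.005"

```text
t: 59.98
tool_pos: [0.4505, -0.1452, 0.0623]
orientation: [0.707, 0.707, -0.0, 0.0]
contact_force: [-3.8, 1.4, 5.9]
finger_gap: 0.177
```

```bash
python3 - <<'E'
from h import *
st()
img=arm.snapshot('wrist');T=tool();cv2.imwrite('pics/w45.png',img)
E
```

```text
t 59.98 tcp [ 0.4505 -0.1452  0.0623] yawy -0.001 z [-0.001 -0.001 -1.   ] F [-3.8  1.4  5.9] gap 0.177
```

View pics/w45.png

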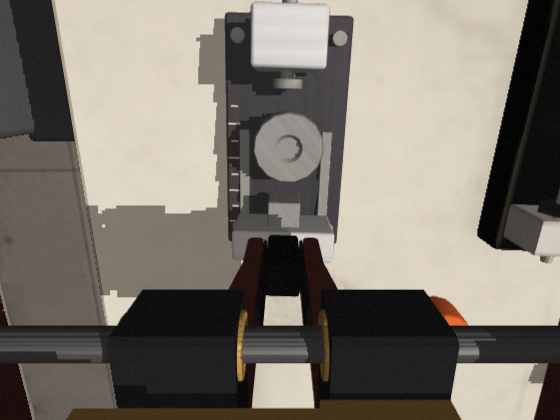

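move_arm --pt "0 0.4 0 0 0 0 0" --pt "0 0.8 0 0 0 0 0" --pt "0 1.2 0 0 0 0 0" --pt "0 1.6 0 0 0 0 0" --pt "0 2.0 0 0 0 0 0" --pt "0 2.3 0 0 0 0 0" --pt "0 2.4 0 0 0 0 0" --pt "0 2.4 0 0 0 0 0"

```text
t: 61.02
tool_pos: [0.4511, -0.1211, 0.0624]
orientation: [0.707, 0.707, -0.0, 0.0]
contact_force: [3.0, -4.4, -2.4]
finger_gap: 0.182
```

move_arm --pt "0 0.15 0 0 0 0 0" --pt "0 0.3 0 0 0 0 0" --pt "0 0.35 0 0 0 0 0" --pt "0 0.35 0 0 0 0 0" --pt "0 0.35 0 0 0 0 0" --pt "0 0.35 0 0 0 0 0"

```text
t: 61.78
tool_pos: [0.4512, -0.1186, 0.0624]
orientation: [0.708, 0.707, -0.0, 0.001]
contact_force: [1.4, -7.0, -0.7]
finger_gap: 0.181
```

```bash
python3 - <<'E'
from h import *
st()
img=arm.snapshot('wrist');T=tool();cv2.imwrite('pics/w46.png',cv2.resize(img[50:290,200:380],None,fx=2.5,fy=2.5))
E
```

```text
t 61.77 tcp [ 0.4512 -0.1186  0.0624] yawy -0.002 z [ 0.001 -0.002 -1.   ] F [ 1.4 -7.  -0.7] gap 0.181
```

View pics/w46.png

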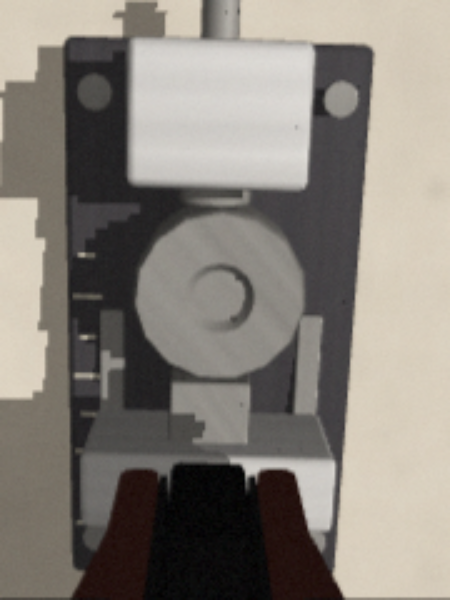

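move_arm --pt "0 0 0 0 0 0 0" --pt "0 0 0 0 0 0 0" --pt "0 -0.6 0 0 0 0 0" --pt "0 -1.2 0 0 0 0 0" --pt "0 -1.8 0 0 0 0 0" --pt "0 -2.4 0 0 0 0 0" --pt "0 -2.7 0 0 0 0 0" --pt "0 -2.7 0 0 0 0 0"

```text
t: 62.82
tool_pos: [0.4505, -0.1452, 0.0623]
orientation: [0.708, 0.707, -0.001, 0.0]
contact_force: [-2.7, 3.1, 2.7]
finger_gap: 0.182
```

```bash
python3 - <<'E'
from h import *
st()
img=arm.snapshot('wrist');T=tool();cv2.imwrite('pics/w47.png',cv2.resize(img[0:290,180:400],None,fx=2.05,fy=2.05))
E
```

```text
t 62.83 tcp [ 0.4505 -0.1452  0.0623] yawy -0.002 z [-0.001 -0.001 -1.   ] F [-2.7  3.1  2.7] gap 0.182
```

View pics/w47.png

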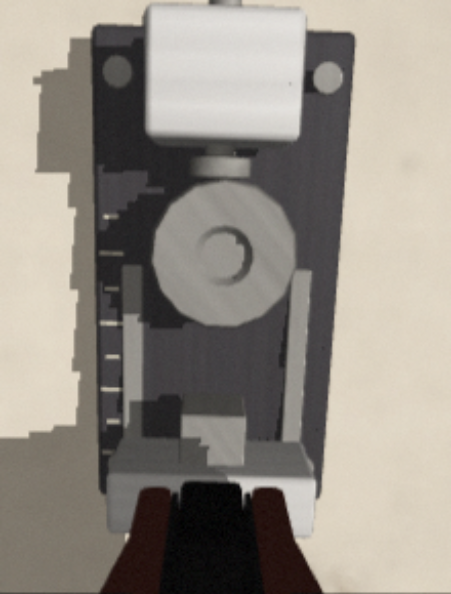

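move_arm --pt "0.65 0 0 0 0 0 0" --pt "0.65 0 0 0 0 0 0" --pt "0.65 0 0 -3 0 0 0" --pt "0.65 0 0 -6 0 0 0" --pt "0.65 6.1 0.3 -6 0 0 0" --pt "0.65 6.1 0.3 -4 0 0 0" --pt "0.65 6.1 0.3 -2 0 0 0" --pt "0.65 6.1 0.3 -2 0 0 0"

```text
t: 63.88
tool_pos: [0.4528, -0.0844, 0.0814]
orientation: [0.707, 0.707, -0.001, -0.001]
contact_force: [-0.6, 0.0, 0.2]
finger_gap: 0.648
```

```bash
python3 - <<'E'
from h import *
st()
img=arm.snapshot('wrist');T=tool();cv2.imwrite('pics/w48.png',img)
print(*lm('wrist','roller_thick'))
E
```

```text
t 63.88 tcp [ 0.4528 -0.0844  0.0814] yawy -0.001 z [-0.003 -0.001 -1.   ] F [-0.6  0.   0.2] gap 0.648
(0.89, array([ 0.4519, -0.0812,  0.015 ])) (0.77, array([ 0.3787, -0.253 ,  0.0035]))
```

View pics/w48.png

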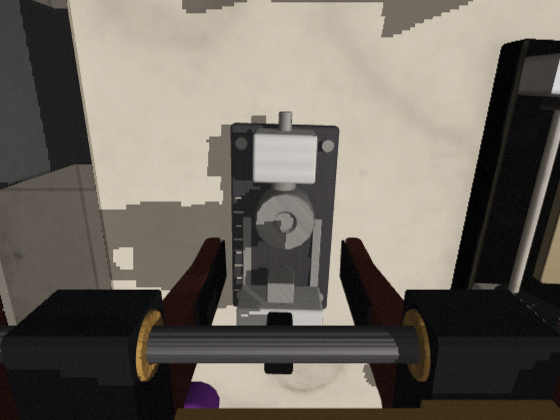

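move_arm --pt "0.65 0 0.1 2.5 0 0 0" --pt "0.65 0 0.1 5 0 0 0" --pt "0.65 0 0.1 5.7 0 0 0" --pt "0.65 0 0.1 5.7 0 0 0" --pt "0 0 0.1 5.7 0 0 0" --pt "0 0 0.1 5.7 0 0 0" --pt "0 0 0.1 5.7 0 0 0" --pt "0 0 0.1 5.7 0 0 0"

```text
t: 64.97
tool_pos: [0.4551, -0.0848, 0.0262]
orientation: [0.708, 0.706, -0.001, 0.001]
contact_force: [-2.0, -1.2, 7.5]
finger_gap: 0.423
```

```bash
python3 - <<'E'
from h import *
st()
T=tool();print(T[:3,:3].T@(np.array([.56,.286,.2])-T[:3,3])*100)
E
```

```text
t 64.97 tcp [ 0.4551 -0.0848  0.0262] yawy -0.002 z [ 0.    -0.002 -1.   ] F [-2.  -1.2  7.5] gap 0.423
[ 37.0562019   10.42953087 -17.46557739]
```

move_arm --pt "0 0 0 -2 0 0 0" --pt "0 0 0 -7 0 0 0" --pt "0 0 0 -12 0 0 0" --pt "0 4 1 -17.5 0 0 -0.18" --pt "0 9 4 -17.5 0 0 -0.36" --pt "0 14 7 -17.5 0 0 -0.54" --pt "0 19.5 10 -17.5 0 0 -0.72" --pt "0 25 10.4 -17.5 0 0 -0.9"

```text
t: 65.97
tool_pos: [0.5611, 0.1666, 0.2002]
orientation: [0.328, 0.945, -0.001, 0.0]
contact_force: [0.9, -0.2, -1.3]
finger_gap: 0.419
```

```bash
python3 - <<'E'
from h import *
st()
print(delta([0.56,0.286,0.19],down(np.pi/2+.015)))
E
```

```text
t 65.97 tcp [0.5611 0.1666 0.2002] yawy 0.902 z [ 0.    -0.001 -1.   ] F [ 0.9 -0.2 -1.3] gap 0.419
(array([7.49, 9.3 , 1.  ]), array([-0.001,  0.   , -0.684]))
```

move_arm --pt "0 3.5 4.3 0.3 0 0 -0.18" --pt "0 7.5 9.3 0.9 0 0 -0.36" --pt "0 7.5 9.3 0.9 0 0 -0.54" --pt "0 7.5 9.3 0.9 0 0 -0.68" --pt "0 7.5 9.3 0.9 0 0 -0.68"

```text
t: 66.6
tool_pos: [0.5597, 0.286, 0.1904]
orientation: [-0.005, 1.0, -0.001, -0.001]
contact_force: [1.1, -0.0, -1.4]
finger_gap: 0.423
```

```bash
python3 - <<'E'
from h import *
st()
img=arm.snapshot('wrist');T=tool();cv2.imwrite('pics/w49.png',img)
for l in('bay_left','case','roller_thick'): print(l,*lm('wrist',l,T))
E
```

```text
t 66.6 tcp [0.5597 0.286  0.1904] yawy 1.581 z [-0.001 -0.001 -1.   ] F [ 1.1 -0.  -1.4] gap 0.423
bay_left (0.75, array([0.5585, 0.29  , 0.0144])) (0.21, array([0.5539, 0.2011, 0.0141]))
case (0.59, array([5.588e-01, 1.975e-01, 2.000e-04]))
roller_thick (0.62, array([0.5541, 0.2875, 0.178 ]))
```

View pics/w49.png

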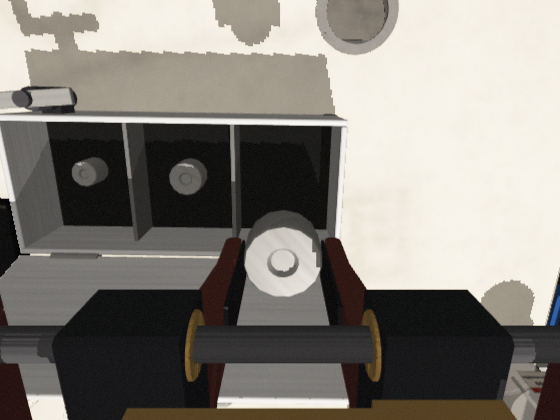

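move_arm --pt "0 0 0.2 2 0 0 0" --pt "0 0 0.2 5 0 0 0" --pt "0 0 0.2 8 0 0 0" --pt "0 0 0.2 11 0 0 0" --pt "0 0 0.2 13.5 0 0 0" --pt "0 0 0.2 15 0 0 0" --pt "0 0 0.2 15.8 0 0 0" --pt "0 0 0.2 15.8 0 0 0"

```text
t: 67.8
tool_pos: [0.5601, 0.2876, 0.033]
orientation: [-0.004, 1.0, -0.001, 0.0]
contact_force: [0.5, 0.4, -0.5]
finger_gap: 0.424
```

```bash
python3 - <<'E'
from h import *
st()
img=arm.snapshot('wrist');T=tool();cv2.imwrite('pics/w50.png',img)
E
```

```text
t 67.8 tcp [0.5601 0.2876 0.033 ] yawy 1.579 z [ 0.    -0.002 -1.   ] F [ 0.5  0.4 -0.5] gap 0.424
```

View pics/w50.png

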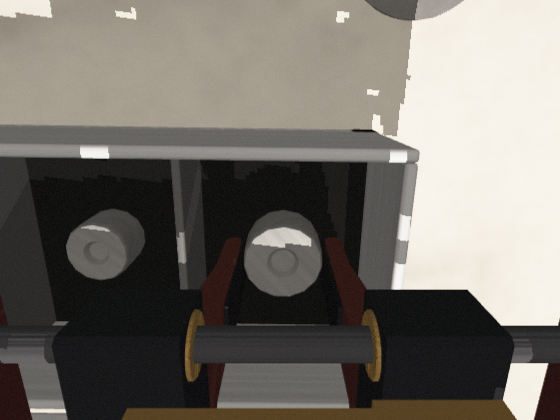

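move_arm --pt "0 0 0 0.2 0 0 0" --pt "0 0 0 0.4 0 0 0" --pt "0 0 0 0.55 0 0 0" --pt "0 0 0 0.6 0 0 0" --pt "0 0 0 0.6 0 0 0"

```text
t: 68.47
tool_pos: [0.5603, 0.2878, 0.0276]
orientation: [-0.004, 1.0, -0.001, 0.0]
contact_force: [-0.2, -0.1, -1.3]
finger_gap: 0.42
```

move_arm --pt "0 0 0 0.1 0 0 0" --pt "0 0 0 0.12 0 0 0" --pt "0 0 0 0.12 0 0 0"

```text
t: 68.85
tool_pos: [0.5604, 0.2879, 0.0272]
orientation: [-0.004, 1.0, -0.001, 0.001]
contact_force: [-1.4, -1.8, 5.7]
finger_gap: 0.422
```

move_arm --pt "0.53 0 0 0 0 0 0" --pt "0.53 0 0 0 0 0 0" --pt "0.53 0 0 0 0 0 0" --pt "0.53 0 0 -4 0 0 0" --pt "0.53 0 0 -9 0 0 0" --pt "0.53 0 0 -15 0 0 0" --pt "0.53 0 -8 -21 0 0 0" --pt "0.53 0 -9 -22 0 0 0"

```text
t: 69.85
tool_pos: [0.561, 0.1972, 0.2489]
orientation: [-0.004, 1.0, -0.001, 0.001]
contact_force: [1.7, -0.2, -0.2]
finger_gap: 0.531
```

```bash
python3 - <<'E'
from h import *
st()
img=arm.snapshot('wrist');T=tool();cv2.imwrite('pics/w51.png',img)
for l in('roller_thin','roller_mid','roller_thick','bay_right','bay_mid','bay_left'): print(l,*lm('wrist',l,T))
s=arm.snapshot('scene');cv2.imwrite('pics/s51.png',cv2.resize(s[150:330,170:480],None,fx=2.5,fy=2.5))
for l in('timer','parts_box','white_puck','lid_handle'): print(l,*lm('scene',l,k=1))
E
```

```text
t 69.85 tcp [0.561  0.1972 0.2489] yawy 1.58 z [ 0.002 -0.002 -1.   ] F [ 1.7 -0.2 -0.2] gap 0.531
roller_thin (0.79, array([0.5551, 0.1001, 0.0151]))
roller_mid (0.82, array([0.5579, 0.1987, 0.0161]))
roller_thick (0.89, array([0.5572, 0.2835, 0.0199])) (0.16, array([ 0.4524, -0.0955,  0.0042]))
bay_right (0.76, array([0.5577, 0.1026, 0.0142]))
bay_mid (0.65, array([0.5616, 0.1921, 0.0183]))
bay_left (0.6, array([0.5638, 0.2817, 0.0142]))
timer (0.66, array([ 0.6308, -0.3845,  0.0041]))
parts_box (0.62, array([ 0.4573, -0.4764,  0.0005]))
white_puck (0.72, array([ 0.5757, -0.4199, -0.    ]))
lid_handle (0.56, array([0.6917, 0.1942, 0.1459]))
```

View pics/w51.png

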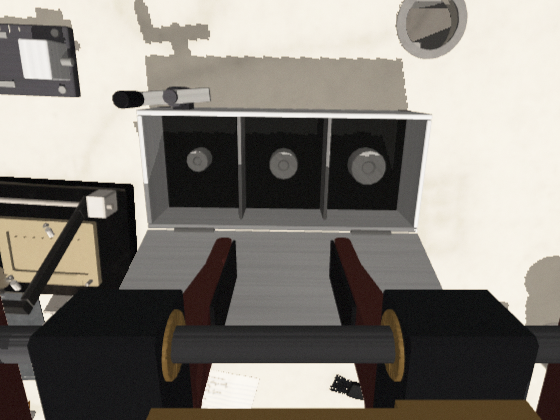

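View pics/s51.png

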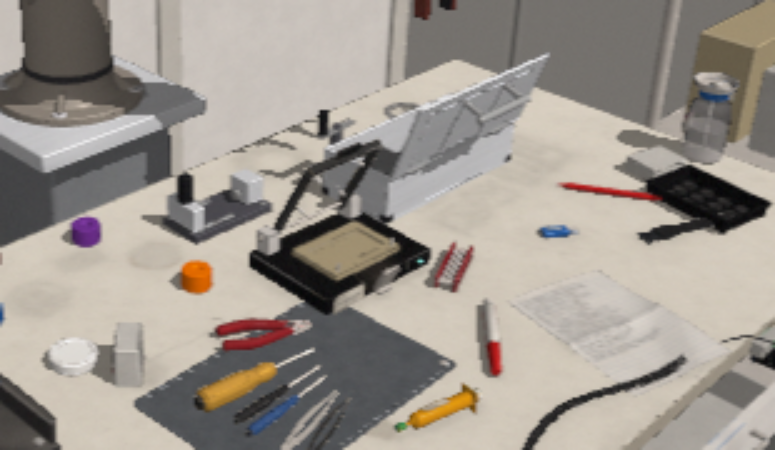

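All three rollers stand in their bays (from left in the wrist view: thin, mid, thick, i.e. right, middle, left seen from the latch side). The lid is open, the bystanders have not moved, and the arm is clear.

```bash
python3 - <<'E'
from bench import arm
print(arm.hand_in())
E
```

```text
the job is handed in; nothing more can be done
None
```

The job is done and handed in at about 70 s of the 210 s; the interface gave no verdict.

- **Case:** I swung the latch clear, to about 1.5 rad or a little more. I then guided the lid back by its handle, and it rests at its stop.
- **Gauge checks:** I gauged the rollers thin, then mid, then thick. The plunger was pushed back about 4.5, 4.8 and 4.6 mm, worked out from how far the jaw moved. The push forces of about 7 N agree with that.
- **Placing:** I lowered each roller until it touched the pad (5 to 7 N) before letting go.
- **Knocked roller:** The thick roller was found shifted by about 3 cm part way through, so I located it again before picking it up.

**Last checks:**
- All three rollers stand upright and within about 1 cm of their bay centres: thin right, mid middle, thick left.
- The lid is open and nothing is touching the arm.
- The timer, parts box and puck match their earlier readings.
- The orange and purple look-alikes were not touched.
- One reading disagreed slightly. The network put the thick roller's base 7 mm above the pad, but the contact force and height at release, and the picture, show it standing on the pad.

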